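Load a battery pack into the test dock

TASK

The battery test dock is still locked by its red-headed shipping pin: draw the pin straight up out of its sleeve and put it in the blue parts pot. Load the charged pack (green label) into the dock: contact end first and tilted under the bridge, against the sprung contacts, and press its other end down until it lies fully home and level, label up. Leave the orange-labelled pack, the can, the tape roll and the screwdriver where they are.

Things in the scene. Friction and masses are not known exactly. Their poses are not given: they have to be found in the camera images.
- dock: Fixed grey battery dock with an open-topped bay and a blue bridge over one end; base 200 x 130 mm, x = -110 to 90. Origin at bench level; x runs from the bridge (contact) end to the open end, z up. All dock points below share these axes. Bay floor 24 mm up; inner walls y = +-27, 16 thick; rims of side and rear walls 60 mm up.
- dock_home (a point): Where the centre of a pack that is home lies: dock x = -2, y = 0, z = 43 mm, axes parallel to the dock's (x up to 12 mm nearer the contacts also counts). Its top is then 2 mm above the rims. Fingers do not fit beside it below the rims: let go with the tail end still raised and press that end down from above, with about 5 to 20 N.
- dock_bridge (a point): Middle of the lower edge of the bridge over the bay: dock x = -41, z = 78 mm. The bridge runs from there to x = -105, top at z = 90, its sleeve block (36 mm wide) up to z = 104. The mouth from here to the rear wall is 104 mm, shorter than a pack: it goes in tilted about 15 to 25 degrees, contact end low, sliding along its own length.
- dock_rear (a point): Middle of the inner top edge of the rear wall: dock x = 72, z = 60 mm. From here a white ramp slopes inward and down to x = 63, z = 44; below, the face is upright. Wall outside at x = 84. The ramp guides the tail down against the spring of the contacts.
- dock_sleeve (a point): Centre of the mouth of the shipping pin's upright sleeve, on top of the bridge: dock x = -55, z = 104 mm; hole 15.5 mm across, 26 deep. The pin passes through it down to 4 mm above the bay floor and so blocks the bay.
- contacts (a joint): Sprung white contact block under the bridge (y +-20, z 30 to 54 mm in the dock), its face at dock x = -63 at rest (0). Grows to 0.014 m as it is pushed towards -x, with 1 to 2 N; about 0.004 to 0.014 with a pack home. Behind it a solid wall at x = -79.
- charged_center (a point): Centre of the charged battery pack to load: dark grey box 130 x 48 x 38 mm, 0.2 to 0.35 kg, green label on top, sides and tail end, black contact end with three copper strips. This point is 19 mm above its underside. Its x axis points from the contact end to the tail end (contact end at x = -65, tail at +65), z up through the label. It lies flat on the bench, label up.
- spent_center (a point): Centre of the spent pack: the same but with orange labels. Leave it alone.
- pin_grip (a point): Centre of the shipping pin's red round head, 26 mm across and 26 mm high; z along the pin, upward out of the rod. The steel rod below it is 14 mm across and 76 mm long, its lower end 89 mm below this point. At first the pin stands upright in the dock's sleeve, head resting on the sleeve block; pulling it up 76 mm frees it. About 90 g.
- pin_mid (a point): Middle of the whole pin's length (102 mm), 51 mm from either end, 38 mm below pin_grip along the pin; same axes.
- pot: Fixed open blue square pot 74 x 74 mm outside, 56 mm high, walls 4 mm, floor about 4 mm thick. Origin: centre of its underside; z up. The pin may stand or lean in it.
- cleaner_mid (a point): Middle of a standing can, 52 mm across, 120 mm high; this point is 60 mm above the bench. Leave it alone.
- tape_mid (a point): Centre of a roll of tape lying flat, 90 mm across, 24 mm high; this point is 12 mm up. Leave it alone.
- driver: Screwdriver lying on the bench, 180 mm long, along its own x axis; origin near the middle of its underside. Leave it alone.
- charged_nose (a point): Middle of the charged pack's contact-end face, 65 mm from its centre.
- charged: The charged pack as a whole; origin at the centre of its underside, same axes as charged_center.
- pin: The shipping pin as a whole; origin at the lower end of its rod.
Things that resemble listed ones, but are neither listed nor needed, are in the scene too. Leave any turquoise or yellow look-alike of the charged alone.

How it is judged (in metres and radians):
At the end, for the whole second after the job is handed in: The green-labelled pack lies in the dock's bay, contact end under the bridge, label up, level within about 3 degrees and its centre within 4 mm of its home height; the shipping pin is in the blue pot; both are at rest; the orange pack, can, tape and screwdriver are within 30 mm of where they began (x of charged_center in the frame of dock between -0.0145 and 0.004 m and y of charged_center in the frame of dock between -0.006 and 0.006 m and z of charged_center in the frame of dock between 0.039 and 0.047 m and angle between charged_center's own z axis and vertical below 0.05 rad and x of charged_nose in the frame of dock below -0.055 m and linear speed of charged below 0.02 m/s and x of pin_mid in the frame of pot between -0.036 and 0.036 m and y of pin_mid in the frame of pot between -0.036 and 0.036 m and z of pin_mid in the frame of pot below 0.06 m and linear speed of pin below 0.03 m/s and distance of each of spent_center, cleaner_mid, tape_mid, driver from where it was at the start of the episode below 0.03 m); the robot touches nothing.
It fails at once if the orange-labelled pack is moved more than 30 mm (distance of spent_center from where it was at the start of the episode above 0.03 m).
It fails at once if the can is moved more than 30 mm (distance of cleaner_mid from where it was at the start of the episode above 0.03 m).
It fails at once if the tape roll is moved more than 30 mm (distance of tape_mid from where it was at the start of the episode above 0.03 m).
It fails at once if the screwdriver is moved more than 30 mm (distance of driver from where it was at the start of the episode above 0.03 m).
It fails at once if the can is knocked over (angle between cleaner_mid's own z axis and vertical above 0.6 rad).
It also fails if it takes over 72 s, if anything falls off the work surface, if the arm or the gripper's body presses on something with over 40 N, if the wrist force passes 120 N, or if a joint passes its speed limit or range.

ROBOT

A 6-joint arm with a two-finger parallel gripper is mounted at the origin on the work surface. World frame = base frame: x ahead of the robot, y to its left, z up, the work surface at z = 0. Lengths are in m, angles in degrees, forces in N, time in s.
With the tool pointing down it reaches from about 0.2 to 0.875 m from the base axis. Payload 3.4 kg.
Tool frame: the origin (TCP) lies midway between the tips of the shut fingers; the grasp point (between the pads) lies behind it (manip.pinch_z is the z of the grasp point in the tool frame, in m); z points along the fingers, x is the direction in which the jaws open and shut, and the axes are right-handed (so a half turn about z gives the same grasp; the last joint's range is limited). The gripper opens to 94 mm and grips with 3 to 60 N. Pads are 16 mm wide; open, the fingers measure 119 mm over their backs; the gripper's body (75 mm by 177 mm) begins 78 mm behind the grasp point.
Start: joints at [59.244, 15.808, 86.224, -0, 77.962, -6.933], TCP at [0.232, 0.526, 0.205] pointing down, gripper open.
Joint ranges: [-165.64, 165.64], [-43.16, 119.46], [12.63, 154.43], [-67.54, 247.53], [6.08, 155.33], [-154.97, 154.97]. Speed limits (degrees/s): [147.25, 147.25, 180, 180, 180, 180].

INTERFACE

Orientations are given as a 3x3 rotation matrix whose columns are the frame's x, y, z axes.
In Python, from plant import manip, cams, workorder gives the robot as it stands.
- The arm moves only by the tool play_rows, never from a script. Its argument "motion" is a list that holds one entry, the list of rows, each a list of 5 numbers: the opening, from 0 (shut) to 1 (fully open), then the shift along the tool's x, y, z in m, then the turn about the tool's z in degrees. In form: [[[gripper, tx, ty, tz, twist], ...]]. A call has exactly 5 rows; each row shifts and turns the commanded pose from where the row before left it, along the tool's axes as they then stand; what a row does not reach is not made up. A row lasts 1/12 s, in which the tool goes at most 41.7 mm and 7.16 degrees, less where a joint would pass 70% of its speed; a pose out of reach is approached as far as the arm can. A call is refused whole if a number of a shift passes 0.0417 or a number of a turn 7.16, either way. A call with a gripper value outside its range is refused whole. The fingers move at their own pace and stop on an object; the grip force is fixed at half the most. Time passes only in rows, so rows that do not move let the fingers close, or fill a call up. It gives the time, the measured TCP pose, the force and the opening at its end, in the units of the state.
- manip.state(): the state, without advancing time (a new reading comes with each control period).
- cams.snapshot(name): name is "side" or "top"; returns the picture (384x512x3 uint8, blue, green, red); there is no depth.
- cams.get_calibration(name): a dict with "camera_matrix" (3x3 intrinsics, pixels), "pose" (4x4, takes a point from camera to world coordinates). Camera axes: x right, y down, z forward; pixel columns grow to the right and rows downward; lengths in m; the calibration is good to about 2 mm. A picture is of the moment at which its call begins. get_calibration takes no time and is no camera call.
- workorder.close_job(): hands the job in, once; it reports no verdict.
The state is a dict: "time_s": time; "joint_pos": joint angles; "qvel": joint speeds; "effort": joint torques, N m; "position": TCP position; "tool_rot": TCP orientation; "wrist_force": force on the tool from outside, world axes, zero at the start; "ft_torque": the same for the moment, N m; "finger_gap": finger opening in m.
Only numpy, scipy, OpenCV 4.12 (cv2) and the standard library are available. Lean on these libraries where they do the work, as an engineer would, in place of code of your own. Each camera call takes 0.05 s, during which the arm holds its last target.

## Working session

There is one attempt and no reset: what is moved stays moved. The work goes in short steps, Python scripts to look and compute and a tool call to move; the robot and the scene stay as the last step left them, time stands still between calls to the robot, and variables do not carry over. Pictures are saved under pics/ and viewed, and the job is handed in when it is done.

Besides the shell and the picture viewer there is one more tool, called after ">>>" in YAML: its name, and indented under it one key for each argument. play_rows: Moves the arm, as the interface text tells. Its arguments: {"type":"object","properties":{"motion":{"type":"array","items":{"type":"array","items":{"type":"array","items":{"type":"number"}}}}},"required":["motion"]}

```bash
ls; mkdir -p pics
python3 - <<'E'
from plant import manip, cams, workorder
import cv2
s=manip.state(); print(s, manip.pinch_z)
for n in("side","top"):
    cv2.imwrite(f"pics/{n}0.png",cams.snapshot(n)); c=cams.get_calibration(n); print(n,c)
E
```

```text
pics
{'time_s': 0.0, 'joint_pos': array([ 5.92459857e+01,  1.58459225e+01,  8.62949050e+01,  1.21612834e-03,
        7.79634901e+01, -6.93354237e+00]), 'qvel': array([-0.01361311,  0.01408754, -0.02245751, -0.07618279, -0.01960003,
        0.05825516]), 'effort': array([-1.03066086e-03, -4.04599822e+01, -2.37227315e+01,  7.01117842e-02,
        3.48535739e-02, -1.25650458e-04]), 'position': array([0.23193059, 0.52551226, 0.20462388]), 'tool_rot': array([[ 4.03875398e-01,  9.14813512e-01, -9.48851557e-04],
       [ 9.14812224e-01, -4.03876441e-01, -1.55402600e-03],
       [-1.80486277e-03, -2.40388134e-04, -9.99998342e-01]]), 'wrist_force': array([ 0.04241224, -0.61754855,  0.37278834]), 'ft_torque': array([-0.03106735, -0.02480469,  0.01328093]), 'finger_gap': 0.09438091179774288} -0.0188
side {'camera_matrix': array([[385.59879958,   0.        , 259.91957291],
       [  0.        , 385.59879958, 191.57648672],
       [  0.        ,   0.        ,   1.        ]]), 'pose': array([[ 0.67774431, -0.57142631,  0.46274683,  0.11511576],
       [-0.73526195, -0.52047201,  0.43416443, -0.38511733],
       [-0.00724621, -0.63449261, -0.77289496,  0.85832969],
       [ 0.        ,  0.        ,  0.        ,  1.        ]])}
top {'camera_matrix': array([[462.44622869,   0.        , 252.77919684],
       [  0.        , 462.44622869, 195.89180459],
       [  0.        ,   0.        ,   1.        ]]), 'pose': array([[ 0.01866609, -0.98934672,  0.14437674,  0.35650764],
       [-0.99979686, -0.01737172,  0.01022079,  0.03726404],
       [-0.00760383, -0.1445382 , -0.98947001,  1.41174787],
       [ 0.        ,  0.        ,  0.        ,  1.        ]])}
```

View pics/side0.png

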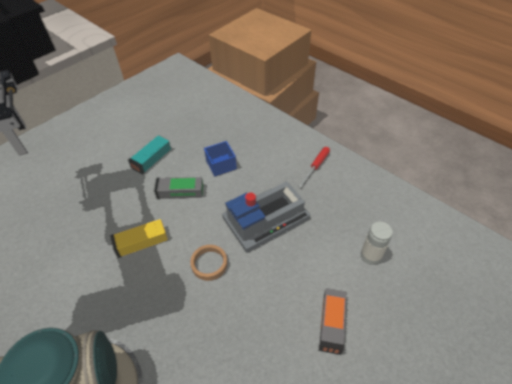

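View pics/top0.png

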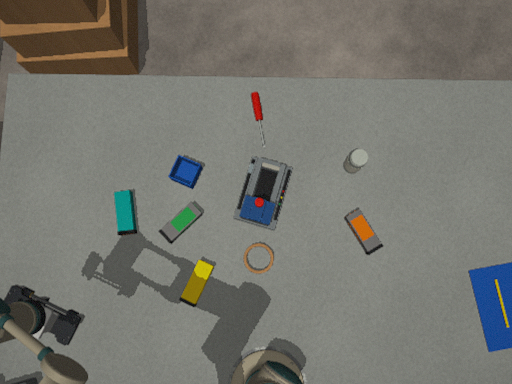

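Run:
```python
import cv2
t=cv2.imread("pics/top0.png"); s=cv2.imread("pics/side0.png")
cv2.imwrite("pics/t_crop.png",cv2.resize(t[140:250,150:310],None,fx=5,fy=5,interpolation=cv2.INTER_CUBIC))
cv2.imwrite("pics/s_crop.png",cv2.resize(s[130:250,150:310],None,fx=5,fy=5,interpolation=cv2.INTER_CUBIC))
```

```text
(no output)
```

View pics/t_crop.png

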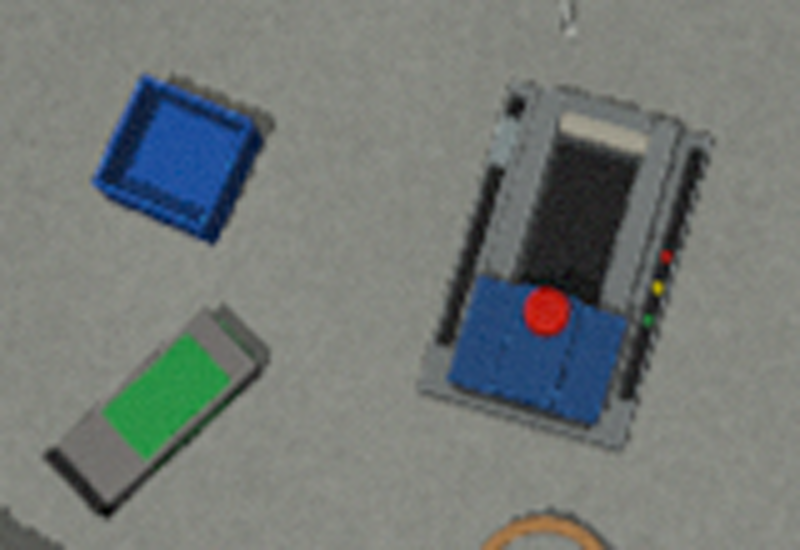

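View pics/s_crop.png

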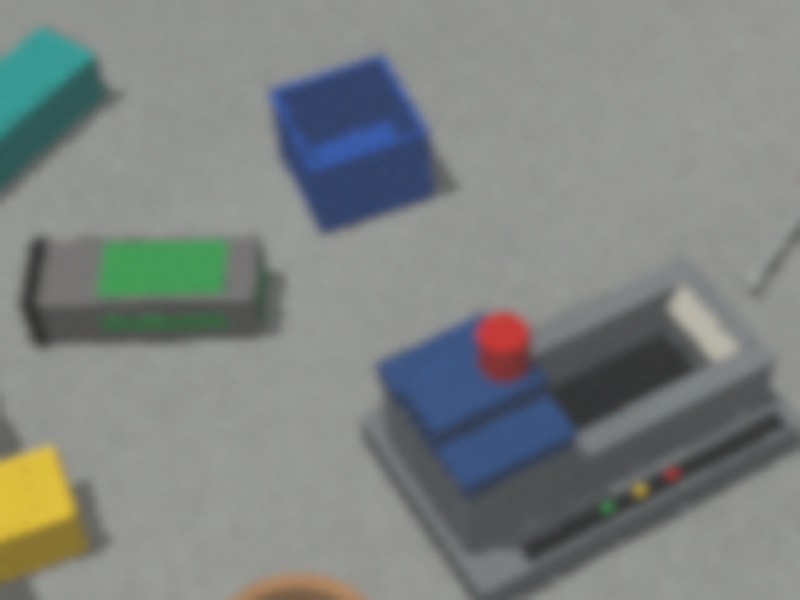

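```bash
cat > h.py <<'E'
import numpy as np, cv2
from plant import manip, cams, workorder
def ray(n,uv,z):
    c=cams.get_calibration(n); K=c["camera_matrix"];P=c["pose"]
    d=P[:3,:3]@np.linalg.solve(K,[uv[0],uv[1],1]); o=P[:3,3]
    return (o+d*(z-o[2])/d[2])
def proj(n,p):
    c=cams.get_calibration(n); P=c["pose"]; q=P[:3,:3].T@(np.asarray(p)-P[:3,3]); q=c["camera_matrix"]@q; return q[:2]/q[2]
def cr(u,v,ox=150,oy=140,f=5): return (ox+(u+.5)/f-.5, oy+(v+.5)/f-.5)
def rigid(A,B):
    A=np.array(A)[:,:2];B=np.array(B)[:,:2];a=A.mean(0);b=B.mean(0)
    H=(A-a).T@(B-b);th=np.arctan2(H[0,1]-H[1,0],H[0,0]+H[1,1])
    R=np.array([[np.cos(th),-np.sin(th)],[np.sin(th),np.cos(th)]]);t=b-R@a
    return th,R,t,(A@R.T+t-B)*1000
E
cat > m.py <<'E'
from h import *
np.set_printoptions(precision=4,suppress=True)
pts=[((558,112),72,27,60),((648,132),72,-27,60),((547,310),-55,0,130),((545,88),84,43,60),((683,118),84,-43,60),((482,275),-41,43,90),((630,318),-41,-43,90),((447,380),-105,43,90),((600,425),-105,-43,90)]
A=[(p[1]/1e3,p[2]/1e3) for p in pts];B=[ray("top",cr(*p[0]),p[3]/1e3) for p in pts]
th,R,t,r=rigid(A,B);print("dock",np.degrees(th),t);print(r)
# red head both views
for n in("top","side"):
    im=cv2.imread(f"pics/{n}0.png");h=cv2.cvtColor(im,cv2.COLOR_BGR2HSV)
    for name,lo,hi in(("red",(0,150,80),(6,255,255)),("green",(55,120,80),(75,255,255)),("blue",(105,120,50),(125,255,255))):
        m=cv2.inRange(h,lo,hi);k,l,st,ce=cv2.connectedComponentsWithStats(m)
        for i in range(1,k):
            if st[i,4]>30:
                rect=cv2.minAreaRect(np.argwhere(l==i)[:,::-1].astype(np.float32));print(n,name,st[i],ce[i],rect)
# pin head bbox centers; pack corners
P=[((45,455),-65,24),((108,515),-65,-24)]
A=[];B=[]
for c,x,y in [((52,452),-65,-24),((108,512),-65,24),((212,308),65,-24),((270,360),65,24)]: # provisional
    print("pack top corner",ray("top",cr(*c),.038))
for c in [(142,78),(262,130),(213,240),(97,182)]: print("pot rim",ray("top",cr(*c),.056))
for c in [(272,92),(382,57),(432,130),(320,165)]: print("pot side",ray("side",cr(*c,150,130),.056))
for c in [(38,240),(258,238),(265,290),(40,297)]: print("pack side",ray("side",cr(*c,150,130),.038))
E
python3 m.py
```

```text
dock -14.747162362576079 [0.581  0.0179]
[[ 1.0565 -2.276 ]
 [-1.4211 -0.6578]
 [ 0.0894 -0.8738]
 [ 2.2048  2.1341]
 [-2.7672  1.5972]
 [-0.5113 -0.6189]
 [ 1.1448  2.0066]
 [-1.0999 -3.1596]
 [ 1.3041  1.8482]]
top red [251  92  12  28 197] [256.5482 105.6497] ((256.52703857421875, 105.66216278076172), (27.783430099487305, 7.39795446395874), 80.53767395019531)
top red [255 197   8  10  57] [258.9298 201.9298] ((259.0000305175781, 202.00001525878906), (7.0710673332214355, 8.485280990600586), 45.0)
top green [171 207  25  25 301] [182.8538 218.7841] ((182.78912353515625, 218.7715606689453), (12.83079719543457, 23.0615234375), 47.290611267089844)
top blue [169 155  33  34 693] [185.2338 171.1587] ((185.1810302734375, 171.0775909423828), (27.44304847717285, 25.73606300354004), 23.198591232299805)
top blue [240 195  35  30 612] [256.8562 210.3268] ((257.0971374511719, 208.9697265625), (30.868995666503906, 23.58910369873047), 16.389541625976562)
top blue [ 469  263   43   89 2627] [493.9421 303.5306] ((497.4433898925781, 307.1981201171875), (83.72842407226562, 42.93922805786133), 79.3803
[... 640 characters left out ...]
222656)
side blue [238 209  26  18 228] [250.6184 217.8596] ((250.70001220703125, 217.9000244140625), (9.391485214233398, 24.59674644470215), 63.43495178222656)
pack top corner [0.4496 0.3255 0.038 ]
pack top corner [0.4147 0.2906 0.038 ]
pack top corner [0.5377 0.2335 0.038 ]
pack top corner [0.5069 0.1976 0.038 ]
pot rim [0.6739 0.2783 0.056 ]
pot rim [0.6433 0.205  0.056 ]
pot rim [0.5761 0.2319 0.056 ]
pot rim [0.61   0.3025 0.056 ]
pot side [0.6068 0.302  0.056 ]
pot side [0.6718 0.2752 0.056 ]
pot side [0.6483 0.2092 0.056 ]
pot side [0.5851 0.2369 0.056 ]
pack side [0.4473 0.3266 0.038 ]
pack side [0.5327 0.235  0.038 ]
pack side [0.5095 0.2032 0.038 ]
pack side [0.4219 0.2919 0.038 ]
```

```bash
cat >> h.py <<'E'
def plan(x,y,z,yaw=None,n=5,lim=0.04):
    """tool-frame per-row shifts to reach the target in n rows (twist to bring tool x to yaw deg, mod 180)"""
    s=manip.state();p=np.array(s["position"]);R=np.array(s["tool_rot"])
    d=R.T@(np.array([x,y,z])-p)
    cur=np.degrees(np.arctan2(R[1,0],R[0,0])); tw=0
    if yaw is not None: tw=(cur-yaw+90)%180-90
    print("pos",p.round(4),"yaw",round(cur,2),"tool-frame total mm",(d*1000).round(1),"twist",round(tw,1),"rows>=",int(np.ceil(np.linalg.norm(d)/lim)),"per row mm",(d*1000/n).round(1))
E
python3 - <<'E'
from h import *
np.set_printoptions(precision=4,suppress=True)
print(ray("top",(258.93,201.93),.129),ray("side",(250.43,197.57),.117))
print("green",ray("top",(182.8,218.8),.038),ray("side",(182.05,183.0),.038))
for a,b in [((420,390),(515,80)),((625,450),(715,135)),((490,275),(560,95)),((518,275),(558,112)),((600,300),(640,150)),((612,305),(655,118))]:
    d=ray("top",cr(*b),.06)-ray("top",cr(*a),.06);print(np.degrees(np.arctan2(d[1],d[0])))
plan(.528,.032,.205,n=15)
E
```

```text
[0.5269 0.033  0.129 ] [0.5293 0.0356 0.117 ]
green [0.4842 0.259  0.038 ] [0.4819 0.2585 0.038 ]
-15.602780882981135
-15.234356917147545
-19.899223995523556
-12.584580469960931
-14.010168057107585
-12.0934044131824
pos [0.232  0.5256 0.2047] yaw 66.18 tool-frame total mm [-331.9  470.1    0.2] twist 0 rows>= 15 per row mm [-22.1  31.3   0. ]
```

>>> play_rows:
  motion:
    - [[1, -0.022, 0.031, 0, 0], [1, -0.022, 0.031, 0, 0], [1, -0.022, 0.031, 0, 0], [1, -0.022, 0.031, 0, 0], [1, -0.022, 0.031, 0, 0]]

```text
time_s: 0.52
position: [0.3298, 0.3611, 0.2051]
tool_rot: [[0.403, 0.915, -0.0], [0.915, -0.403, -0.0], [-0.001, -0.0, -1.0]]
wrist_force: [0.6, 0.1, -0.1]
finger_gap: 0.0939
```

>>> play_rows:
  motion:
    - [[1, -0.022, 0.031, 0, 0], [1, -0.022, 0.031, 0, 0], [1, -0.022, 0.031, 0, 0], [1, -0.022, 0.031, 0, 0], [1, -0.022, 0.031, 0, 0]]

```text
time_s: 0.93
position: [0.4273, 0.1978, 0.2053]
tool_rot: [[0.404, 0.915, -0.0], [0.915, -0.404, 0.0], [-0.0, -0.0, -1.0]]
wrist_force: [0.2, 0.1, -0.1]
finger_gap: 0.0941
```

>>> play_rows:
  motion:
    - [[1, -0.022, 0.031, 0, 0], [1, -0.022, 0.031, 0, 0], [1, -0.022, 0.031, 0, 0], [1, -0.022, 0.031, 0, 0], [1, 0, 0, 0, 0]]

```text
time_s: 1.35
position: [0.5085, 0.0632, 0.2049]
tool_rot: [[0.409, 0.913, 0.002], [0.913, -0.409, -0.004], [-0.003, 0.003, -1.0]]
wrist_force: [0.1, 0.1, 0.2]
finger_gap: 0.0943
```

Run:
```python
from h import *
plan(.528,.034,.108,n=5)
```

```text
pos [0.5085 0.0632 0.2049] yaw 65.86 tool-frame total mm [-18.4  29.4  97.1] twist 0 rows>= 3 per row mm [-3.7  5.9 19.4]
```

>>> play_rows:
  motion:
    - [[1, -0.009, 0.015, 0, 0], [1, -0.009, 0.0145, 0.03, 0], [1, 0, 0, 0.035, 0], [1, 0, 0, 0.031, 0], [1, 0, 0, 0, 0]]

```text
time_s: 1.77
position: [0.5193, 0.0408, 0.1037]
tool_rot: [[0.405, 0.914, -0.013], [0.915, -0.405, 0.001], [-0.004, -0.012, -1.0]]
wrist_force: [-0.6, -0.9, -0.7]
finger_gap: 0.0937
```

Run:
```python
from h import *
plan(.528,.034,.108,n=1)
i=cams.snapshot("side");cv2.imwrite("pics/s1.png",cv2.resize(i[100:260,150:350],None,fx=4,fy=4,interpolation=cv2.INTER_CUBIC))
i=cams.snapshot("top");cv2.imwrite("pics/t1.png",cv2.resize(i[140:250,150:310],None,fx=4,fy=4,interpolation=cv2.INTER_CUBIC))
```

```text
pos [0.5193 0.0408 0.1037] yaw 66.14 tool-frame total mm [-2.8 10.6 -4.4] twist 0 rows>= 1 per row mm [-2.8 10.6 -4.4]
```

View pics/s1.png

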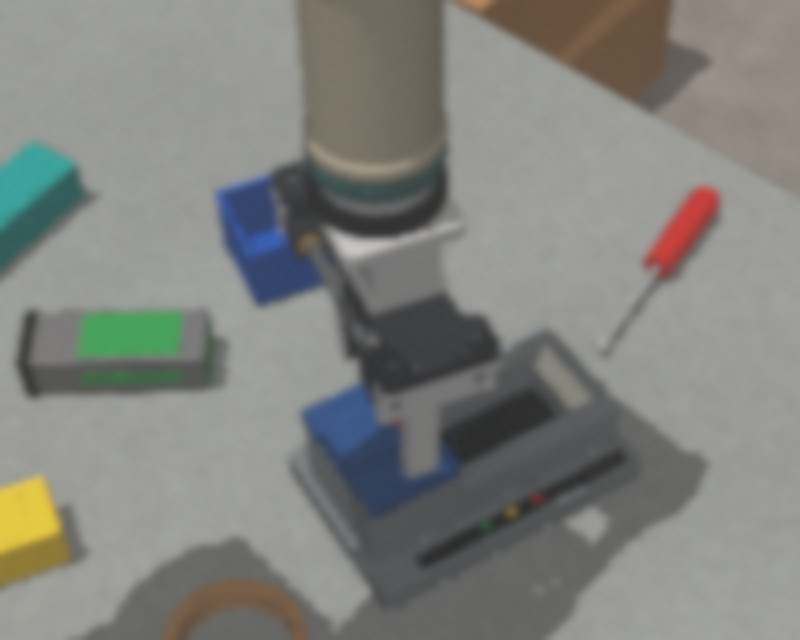

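Run:
```python
from h import *
plan(.528,.034,.108,n=1)
```

```text
pos [0.5237 0.0409 0.1089] yaw 66.18 tool-frame total mm [-4.6  6.7  0.9] twist 0 rows>= 1 per row mm [-4.6  6.7  0.9]
```

View pics/t1.png

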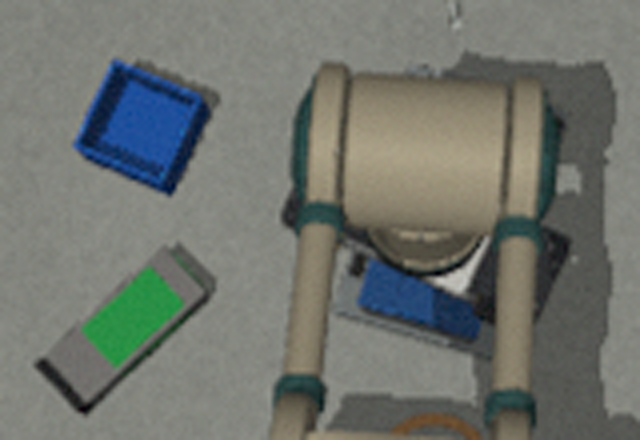

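>>> play_rows:
  motion:
    - [[1, -0.0045, 0.0065, 0.0, 0], [1, 0, 0, 0, 0], [1, 0, 0, 0, 0], [1, 0, 0, 0, 0], [0, 0, 0, 0, 0]]

```text
time_s: 2.28
position: [0.5292, 0.0339, 0.1105]
tool_rot: [[0.404, 0.915, 0.002], [0.915, -0.404, 0.0], [0.001, 0.002, -1.0]]
wrist_force: [0.2, -0.6, 0.1]
finger_gap: 0.09
```

>>> play_rows:
  motion:
    - [[0, 0, 0, 0, 0], [0, 0, 0, 0, 0], [0, 0, 0, 0, 0], [0, 0, 0, 0, 0], [0, 0, 0, 0, 0]]

```text
time_s: 2.7
position: [0.5287, 0.0339, 0.1094]
tool_rot: [[0.404, 0.915, -0.0], [0.915, -0.404, 0.0], [0.0, -0.0, -1.0]]
wrist_force: [0.7, 0.5, -0.0]
finger_gap: 0.0572
```

>>> play_rows:
  motion:
    - [[0, 0, 0, 0, 0], [0, 0, 0, 0, 0], [0, 0, 0, 0, 0], [0, 0, 0, 0, 0], [0, 0, 0, 0, 0]]

```text
time_s: 3.12
position: [0.5284, 0.0331, 0.1095]
tool_rot: [[0.403, 0.915, -0.001], [0.915, -0.403, -0.001], [-0.002, -0.0, -1.0]]
wrist_force: [-0.9, 0.1, 0.7]
finger_gap: 0.0251
```

>>> play_rows:
  motion:
    - [[0, 0, 0, 0, 0], [0, 0, 0, -0.01, 0], [0, 0, 0, -0.015, 0], [0, 0, 0, -0.02, 0], [0, 0, 0, -0.02, 0]]

```text
time_s: 3.53
position: [0.5283, 0.0336, 0.1752]
tool_rot: [[0.404, 0.915, -0.001], [0.915, -0.404, -0.0], [-0.001, -0.001, -1.0]]
wrist_force: [0.2, -1.8, -1.3]
finger_gap: 0.0253
```

>>> play_rows:
  motion:
    - [[0, 0, 0, -0.02, 0], [0, 0, 0, -0.02, 0], [0, 0, 0, -0.01, 0], [0, 0, 0, 0, 0], [0, 0, 0, 0, 0]]

```text
time_s: 3.95
position: [0.5287, 0.0341, 0.2246]
tool_rot: [[0.404, 0.915, 0.001], [0.915, -0.404, 0.001], [0.001, 0.0, -1.0]]
wrist_force: [-0.1, -0.2, -1.0]
finger_gap: 0.0256
```

Run:
```python
from h import *
plan(.627,.2545,.22,n=7)
i=cams.snapshot("side");cv2.imwrite("pics/s2.png",cv2.resize(i[100:260,150:350],None,fx=4,fy=4,interpolation=cv2.INTER_CUBIC))
```

```text
pos [0.5287 0.0341 0.2246] yaw 66.18 tool-frame total mm [241.3   0.9   4.8] twist 0 rows>= 7 per row mm [34.5  0.1  0.7]
```

View pics/s2.png

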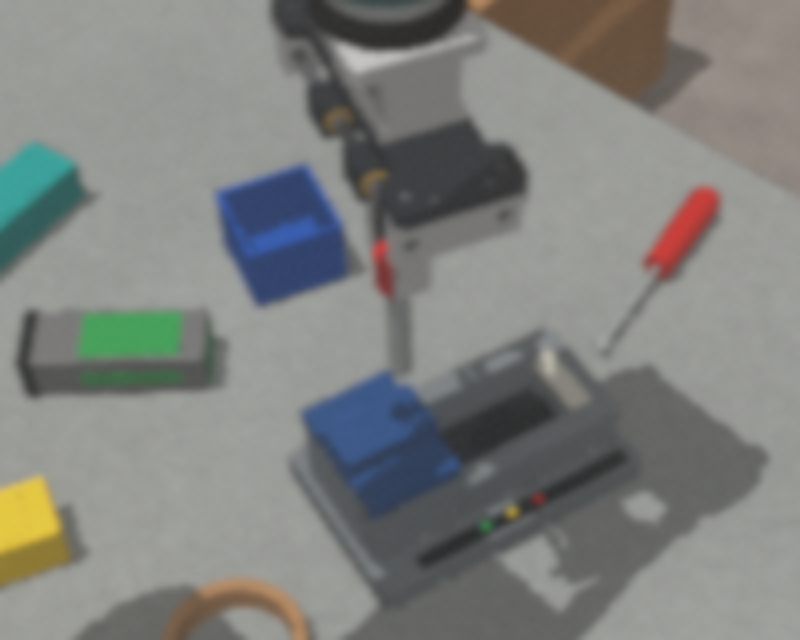

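>>> play_rows:
  motion:
    - [[0, 0.025, 0, 0, 0], [0, 0.035, 0, 0, 0], [0, 0.035, 0, 0, 0], [0, 0.035, 0, 0, 0], [0, 0.035, 0, 0, 0]]

```text
time_s: 4.42
position: [0.5949, 0.1861, 0.2225]
tool_rot: [[0.404, 0.915, -0.003], [0.915, -0.404, -0.0], [-0.002, -0.003, -1.0]]
wrist_force: [0.7, -0.3, -0.7]
finger_gap: 0.0253
```

>>> play_rows:
  motion:
    - [[0, 0.035, 0, 0, 0], [0, 0.025, 0, 0, 0], [0, 0.0155, 0, 0, 0], [0, 0, 0, 0, 0], [0, 0, 0, 0, 0]]

```text
time_s: 4.83
position: [0.625, 0.2541, 0.2221]
tool_rot: [[0.403, 0.915, -0.004], [0.915, -0.403, -0.002], [-0.003, -0.003, -1.0]]
wrist_force: [-0.0, -0.5, -0.8]
finger_gap: 0.0251
```

Run:
```python
from h import *
plan(.627,.2545,.088,n=5)
print(ray("side",(150+405.5/4-.5,100+408.5/4-.5),.104))
```

```text
pos [0.625  0.2541 0.2221] yaw 66.25 tool-frame total mm [  1.6   2.1 134.1] twist 0 rows>= 4 per row mm [ 0.3  0.4 26.8]
[0.52795741 0.0333525  0.104     ]
```

>>> play_rows:
  motion:
    - [[0, 0.001, 0.002, 0.02, 0], [0, 0, 0, 0.035, 0], [0, 0, 0, 0.035, 0], [0, 0, 0, 0.025, 0], [0, 0, 0, 0.012, 0]]

```text
time_s: 5.25
position: [0.6246, 0.2515, 0.093]
tool_rot: [[0.405, 0.914, -0.008], [0.914, -0.405, -0.003], [-0.006, -0.006, -1.0]]
wrist_force: [-0.3, -0.2, -0.7]
finger_gap: 0.025
```

>>> play_rows:
  motion:
    - [[0, 0, 0, 0.003, 0], [0, 0, 0, 0, 0], [0, 0, 0, 0, 0], [0.4, 0, 0, 0, 0], [0.5, 0, 0, 0, 0]]

```text
time_s: 5.67
position: [0.6295, 0.2543, 0.0967]
tool_rot: [[0.404, 0.915, 0.004], [0.915, -0.404, 0.001], [0.003, 0.003, -1.0]]
wrist_force: [0.7, -0.7, 0.0]
finger_gap: 0.0351
```

>>> play_rows:
  motion:
    - [[0.6, 0, 0, 0, 0], [0.6, 0, 0, 0, 0], [0.6, 0, 0, 0, 0], [0.6, 0, 0, 0, 0], [0.6, 0, 0, 0, 0]]

```text
time_s: 6.08
position: [0.6281, 0.2541, 0.0946]
tool_rot: [[0.404, 0.915, 0.0], [0.915, -0.404, 0.0], [0.0, 0.0, -1.0]]
wrist_force: [-0.3, 0.5, 0.9]
finger_gap: 0.0563
```

Run:
```python
from h import *
plan(.627,.2545,.088,n=5)
i=cams.snapshot("side");cv2.imwrite("pics/s3.png",cv2.resize(i[100:260,150:350],None,fx=4,fy=4,interpolation=cv2.INTER_CUBIC))
```

```text
pos [0.6281 0.2541 0.0946] yaw 66.18 tool-frame total mm [-0.1 -1.2  6.6] twist 0 rows>= 1 per row mm [-0.  -0.2  1.3]
```

View pics/s3.png

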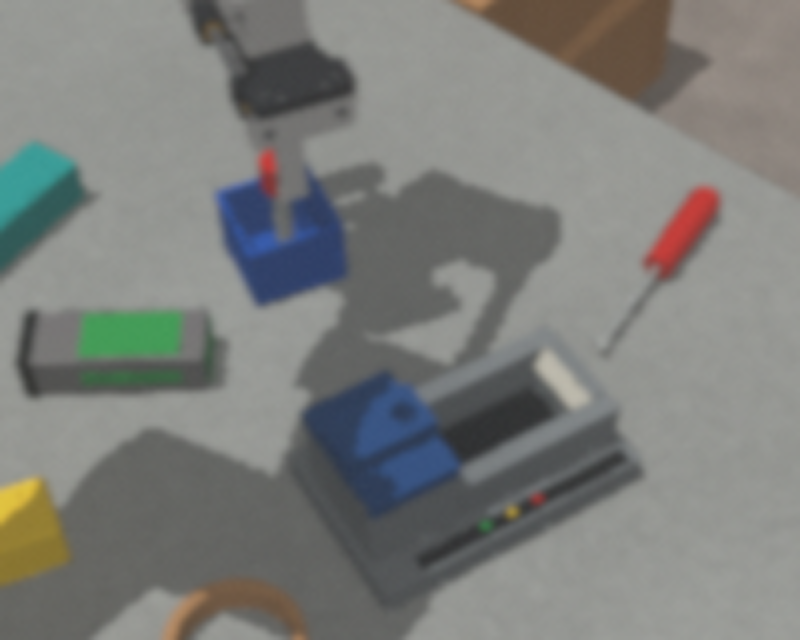

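>>> play_rows:
  motion:
    - [[0.7, 0, 0, -0.02, 0], [1, 0, 0, -0.03, 0], [1, 0, 0, -0.035, 0], [1, 0, 0, -0.02, 0], [1, 0, 0, 0, 0]]

```text
time_s: 6.55
position: [0.631, 0.2549, 0.2053]
tool_rot: [[0.404, 0.915, 0.01], [0.915, -0.404, 0.003], [0.007, 0.008, -1.0]]
wrist_force: [0.6, 0.2, 0.8]
finger_gap: 0.0865
```

Run:
```python
from h import *
plan(.488,.252,.2,44,n=5)
i=cams.snapshot("side");cv2.imwrite("pics/s4.png",cv2.resize(i[100:260,150:350],None,fx=4,fy=4,interpolation=cv2.INTER_CUBIC))
```

```text
pos [0.631  0.2549 0.2053] yaw 66.18 tool-frame total mm [ -60.4 -129.7    3.9] twist 22.2 rows>= 4 per row mm [-12.1 -25.9   0.8]
```

View pics/s4.png

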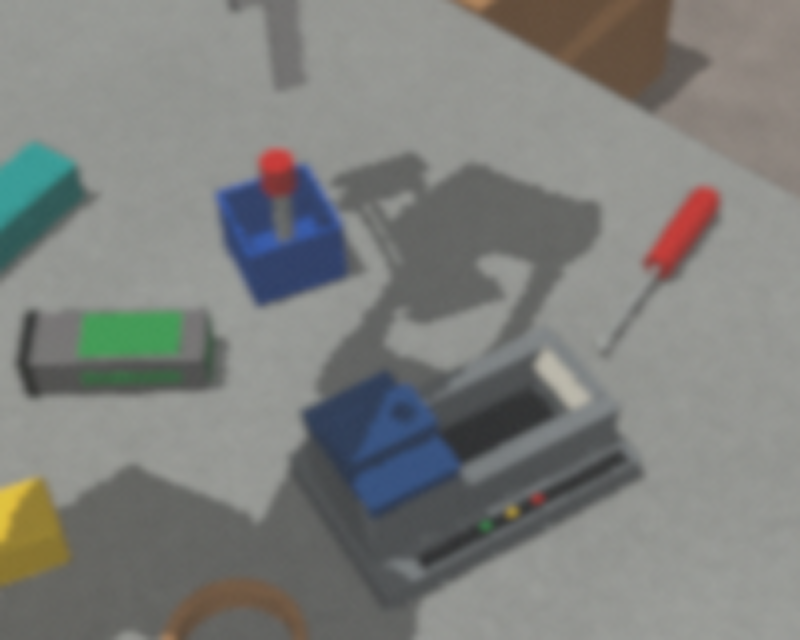

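>>> play_rows:
  motion:
    - [[1, -0.012, -0.026, 0, 0], [1, -0.012, -0.026, 0, 0], [1, -0.012, -0.026, 0, 0], [1, -0.012, -0.026, 0, 0], [1, -0.012, -0.026, 0, 0]]

```text
time_s: 7.02
position: [0.4823, 0.2509, 0.197]
tool_rot: [[0.404, 0.915, -0.004], [0.915, -0.404, -0.001], [-0.003, -0.003, -1.0]]
wrist_force: [0.2, -0.1, 0.8]
finger_gap: 0.0942
```

>>> play_rows:
  motion:
    - [[1, 0, 0, 0, 5.5], [1, 0, 0, 0, 5.5], [1, 0, 0, 0, 5.5], [1, 0, 0, 0, 5.7], [1, 0, 0, 0, 0]]

```text
time_s: 7.43
position: [0.4836, 0.2512, 0.1975]
tool_rot: [[0.721, 0.693, -0.003], [0.693, -0.721, -0.001], [-0.003, -0.001, -1.0]]
wrist_force: [0.8, 0.4, -0.7]
finger_gap: 0.0939
```

>>> play_rows:
  motion:
    - [[1, 0, 0, 0, 0], [1, 0, 0, 0, 0], [1, 0, 0, 0, 0], [1, 0, 0, 0, 0], [1, 0, 0, 0, 0]]

```text
time_s: 7.85
position: [0.485, 0.2516, 0.1993]
tool_rot: [[0.719, 0.695, -0.0], [0.695, -0.719, 0.0], [-0.0, -0.0, -1.0]]
wrist_force: [0.1, 0.5, -0.2]
finger_gap: 0.0941
```

Run:
```python
from h import *
plan(.488,.252,.017,44,n=5)
i=cams.snapshot("side");cv2.imwrite("pics/s5.png",cv2.resize(i[100:260,100:300],None,fx=4,fy=4,interpolation=cv2.INTER_CUBIC))
i=cams.snapshot("top");cv2.imwrite("pics/t5.png",cv2.resize(i[140:290,110:310],None,fx=4,fy=4,interpolation=cv2.INTER_CUBIC))
```

```text
pos [0.485  0.2516 0.1993] yaw 44.0 tool-frame total mm [  2.5   1.8 182.3] twist 0.0 rows>= 5 per row mm [ 0.5  0.4 36.5]
```

View pics/s5.png

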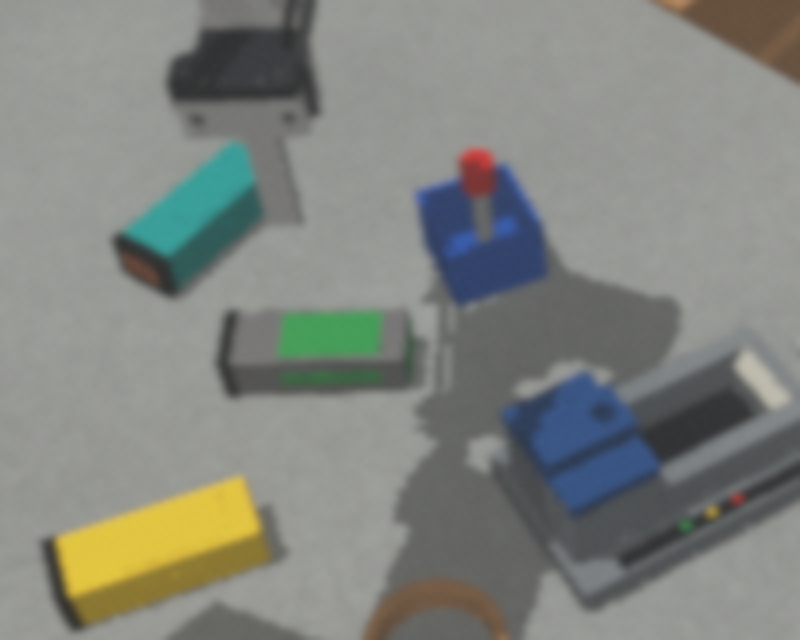

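>>> play_rows:
  motion:
    - [[1, 0.0025, 0.002, 0.02, 0], [1, 0, 0, 0.035, 0], [1, 0, 0, 0.035, 0], [1, 0, 0, 0.03, 0], [1, 0, 0, 0.02, 0]]

```text
time_s: 8.37
position: [0.4865, 0.2512, 0.0568]
tool_rot: [[0.719, 0.695, -0.003], [0.695, -0.719, -0.001], [-0.003, -0.001, -1.0]]
wrist_force: [-0.3, 0.8, -0.3]
finger_gap: 0.0944
```

>>> play_rows:
  motion:
    - [[1, 0, 0, 0.015, 0], [1, 0, 0, 0.01, 0], [1, 0, 0, 0.008, 0], [1, 0, 0, 0.004, 0], [1, 0, 0, 0.0, 0]]

```text
time_s: 8.78
position: [0.4881, 0.2519, 0.0222]
tool_rot: [[0.72, 0.694, -0.0], [0.694, -0.72, -0.0], [-0.0, -0.0, -1.0]]
wrist_force: [0.3, 0.3, 2.0]
finger_gap: 0.0941
```

>>> play_rows:
  motion:
    - [[1, 0, 0, 0, 0], [1, 0, 0, 0, 0], [1, 0, 0, 0, 0], [1, 0, 0, 0, 0], [1, 0, 0, 0.0, 0]]

```text
time_s: 9.2
position: [0.4884, 0.252, 0.023]
tool_rot: [[0.72, 0.694, 0.001], [0.694, -0.72, 0.0], [0.001, 0.0, -1.0]]
wrist_force: [0.4, 0.5, 0.6]
finger_gap: 0.0941
```

Run:
```python
from h import *
plan(.488,.252,.017,44,n=5)
i=cams.snapshot("side");cv2.imwrite("pics/s6.png",cv2.resize(i[100:260,100:300],None,fx=4,fy=4,interpolation=cv2.INTER_CUBIC))
i=cams.snapshot("top");cv2.imwrite("pics/t6.png",cv2.resize(i[140:290,110:310],None,fx=4,fy=4,interpolation=cv2.INTER_CUBIC))
```

```text
pos [0.4884 0.252  0.023 ] yaw 43.98 tool-frame total mm [-0.3 -0.3  6. ] twist -0.0 rows>= 1 per row mm [-0.1 -0.1  1.2]
```

View pics/s6.png

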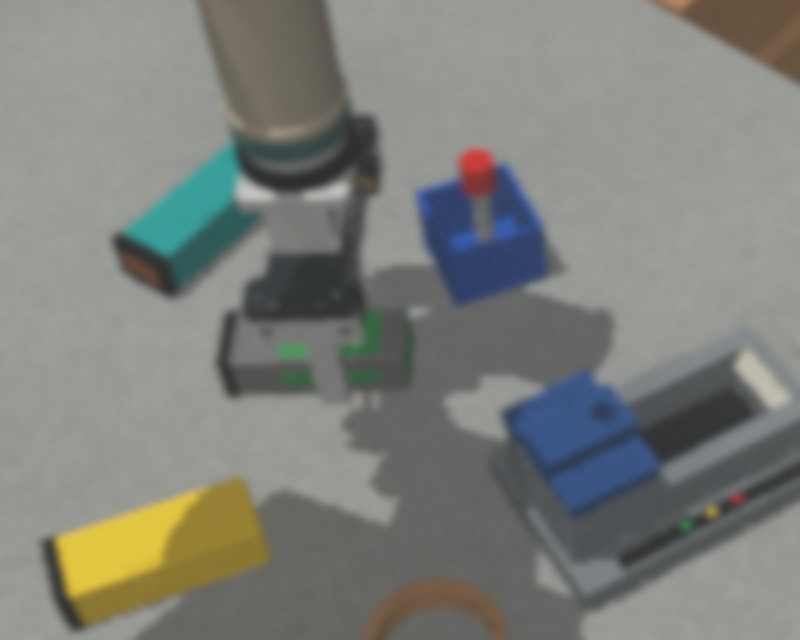

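View pics/t6.png

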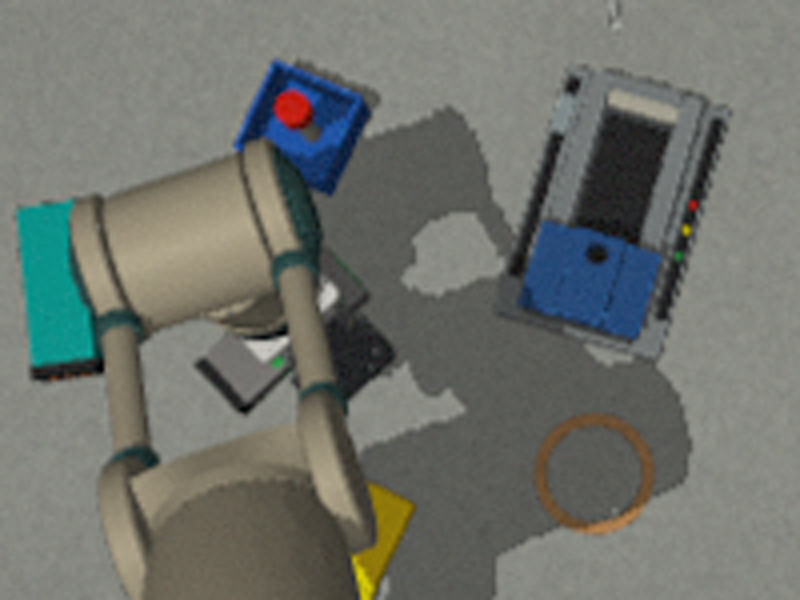

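>>> play_rows:
  motion:
    - [[1, 0, 0, 0.005, 0], [0, 0, 0, 0, 0], [0, 0, 0, 0, 0], [0, 0, 0, 0, 0], [0, 0, 0, 0, 0]]

```text
time_s: 9.72
position: [0.4881, 0.2519, 0.0174]
tool_rot: [[0.72, 0.694, -0.0], [0.694, -0.72, 0.0], [-0.0, -0.0, -1.0]]
wrist_force: [0.5, 0.1, 0.3]
finger_gap: 0.0709
```

>>> play_rows:
  motion:
    - [[0, 0, 0, 0, 0], [0, 0, 0, 0, 0], [0, 0, 0, 0, 0], [0, 0, 0, 0, 0], [0, 0, 0, 0, 0]]

```text
time_s: 10.13
position: [0.4884, 0.252, 0.0176]
tool_rot: [[0.72, 0.694, 0.0], [0.694, -0.72, 0.0], [0.001, 0.0, -1.0]]
wrist_force: [0.2, 0.5, 0.3]
finger_gap: 0.0475
```

>>> play_rows:
  motion:
    - [[0, 0, 0, 0, 0], [0, 0, 0, -0.01, 0], [0, 0, 0, -0.02, 0], [0, 0, 0, -0.02, 0], [0, 0, 0, 0, 0]]

```text
time_s: 10.55
position: [0.4905, 0.2528, 0.071]
tool_rot: [[0.72, 0.694, 0.006], [0.694, -0.72, 0.002], [0.006, 0.003, -1.0]]
wrist_force: [0.4, 0.1, -2.4]
finger_gap: 0.0477
```

Run:
```python
from h import *
plan(.488,.252,.2,44,n=5); print(manip.state()["wrist_force"],manip.state()["ft_torque"])
i=cams.snapshot("side");cv2.imwrite("pics/s7.png",cv2.resize(i[100:260,100:300],None,fx=4,fy=4,interpolation=cv2.INTER_CUBIC))
```

```text
pos [0.4905 0.2528 0.071 ] yaw 43.98 tool-frame total mm [  -1.6   -0.8 -129.1] twist -0.0 rows>= 4 per row mm [ -0.3  -0.2 -25.8]
[ 0.36967804  0.08219853 -2.4094837 ] [ 0.04008377 -0.10116663 -0.0289942 ]
```

View pics/s7.png

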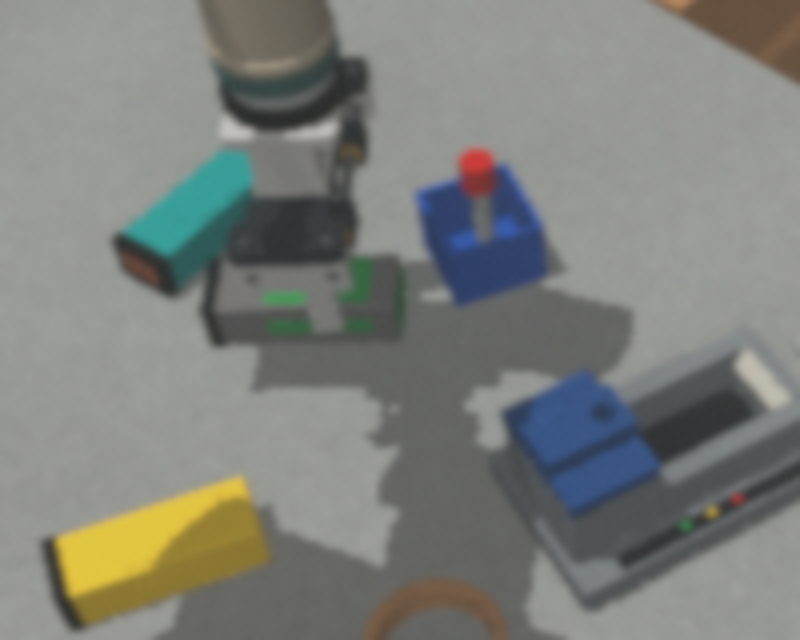

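>>> play_rows:
  motion:
    - [[0, 0, 0, -0.02, 0], [0, 0, 0, -0.03, -4], [0, 0, 0, -0.035, -6], [0, 0, 0, -0.03, -6], [0, 0, 0, -0.015, -6]]

```text
time_s: 11.02
position: [0.4891, 0.2522, 0.2]
tool_rot: [[0.402, 0.915, 0.003], [0.915, -0.402, 0.001], [0.003, 0.003, -1.0]]
wrist_force: [0.4, -0.6, -2.5]
finger_gap: 0.0478
```

>>> play_rows:
  motion:
    - [[0, 0, 0, 0, -6], [0, 0, 0, 0, -3.2], [0, 0, 0, 0, 0], [0, 0, 0, 0, 0], [0, 0, 0, 0, 0]]

```text
time_s: 11.43
position: [0.4875, 0.2516, 0.1963]
tool_rot: [[0.257, 0.966, -0.002], [0.966, -0.257, -0.001], [-0.001, -0.002, -1.0]]
wrist_force: [0.1, -0.0, -3.3]
finger_gap: 0.0476
```

Run:
```python
from h import *
plan(.628,.007,.2,75.25,n=9)
i=cams.snapshot("side");cv2.imwrite("pics/s8.png",cv2.resize(i[40:240,100:350],None,fx=3.2,fy=3,interpolation=cv2.INTER_CUBIC))
```

```text
pos [0.4875 0.2516 0.1963] yaw 75.1 tool-frame total mm [-200.3  198.7   -3.8] twist -0.1 rows>= 8 per row mm [-22.3  22.1  -0.4]
```

View pics/s8.png

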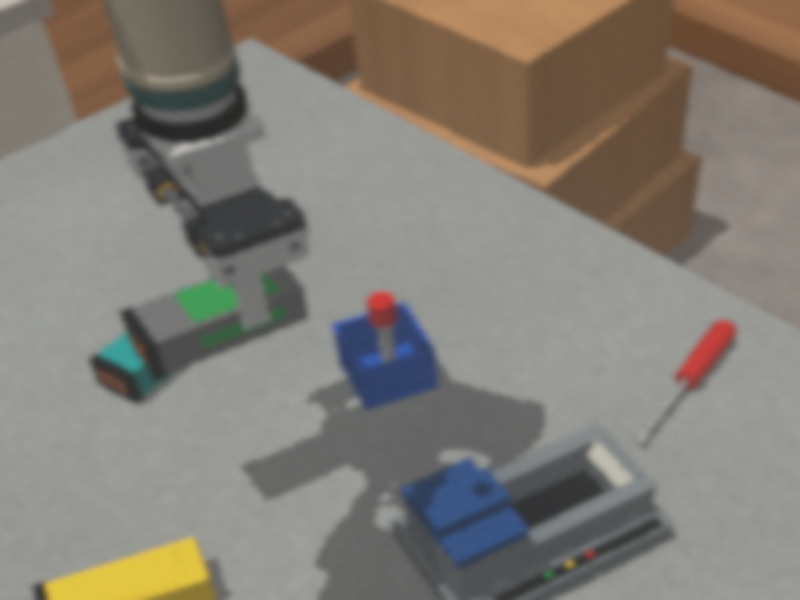

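>>> play_rows:
  motion:
    - [[0, -0.014, 0.014, 0, 0], [0, -0.022, 0.022, 0, 0], [0, -0.026, 0.026, 0, 0], [0, -0.026, 0.026, 0, 0], [0, -0.026, 0.026, 0, 0]]

```text
time_s: 11.9
position: [0.5696, 0.1113, 0.197]
tool_rot: [[0.256, 0.967, -0.001], [0.967, -0.256, 0.0], [-0.0, -0.001, -1.0]]
wrist_force: [0.8, -0.1, -2.0]
finger_gap: 0.0473
```

>>> play_rows:
  motion:
    - [[0, -0.026, 0.026, 0, 0], [0, -0.026, 0.026, 0, 0], [0, -0.022, 0.022, 0, 0], [0, -0.012, 0.01, 0, 0], [0, 0, 0, 0, 0]]

```text
time_s: 12.32
position: [0.6298, 0.0043, 0.1963]
tool_rot: [[0.26, 0.966, -0.0], [0.966, -0.26, -0.001], [-0.002, 0.0, -1.0]]
wrist_force: [-0.8, -0.3, -3.8]
finger_gap: 0.0481
```

>>> play_rows:
  motion:
    - [[0, 0, 0, 0, 0], [0, 0, 0, 0, 0], [0, 0, 0, 0, 0], [0, 0, 0, 0, 0], [0, 0, 0, 0, 0]]

```text
time_s: 12.73
position: [0.6279, 0.0091, 0.1978]
tool_rot: [[0.254, 0.967, 0.0], [0.967, -0.254, 0.0], [0.0, 0.0, -1.0]]
wrist_force: [-0.1, -0.4, -3.5]
finger_gap: 0.0477
```

Run:
```python
from h import *
plan(.628,.007,.12,75.25,n=1)
i=cams.snapshot("side");cv2.imwrite("pics/s9.png",cv2.resize(i[100:250,180:340],None,fx=5,fy=4,interpolation=cv2.INTER_CUBIC))
i=cams.snapshot("top");cv2.imwrite("pics/t9.png",cv2.resize(i[110:230,190:350],None,fx=5,fy=5,interpolation=cv2.INTER_CUBIC))
```

```text
pos [0.6279 0.0091 0.1978] yaw 75.27 tool-frame total mm [-2.1  0.6 77.8] twist 0.0 rows>= 2 per row mm [-2.1  0.6 77.8]
```

View pics/s9.png

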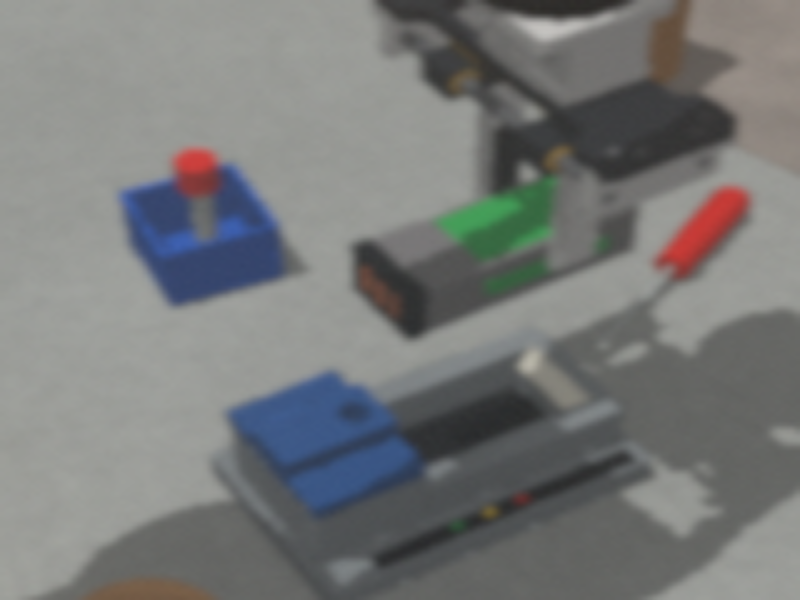

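View pics/t9.png

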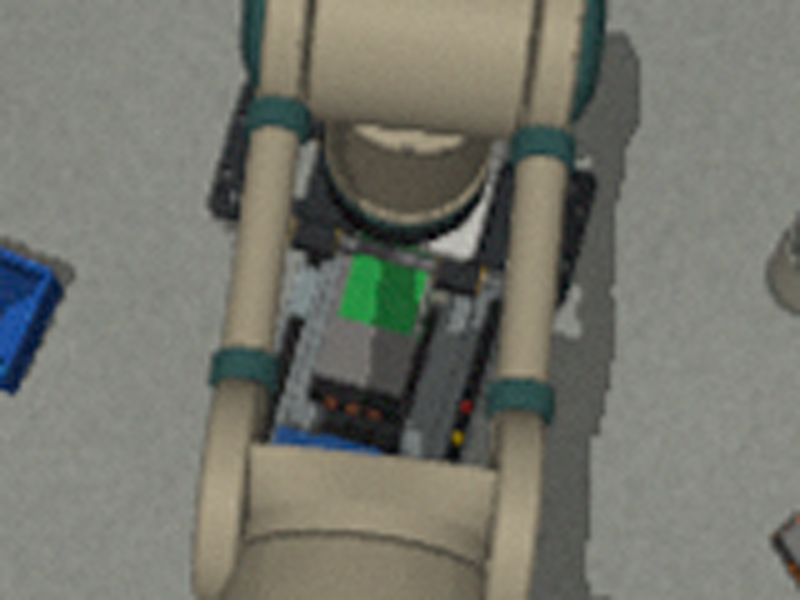

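```bash
cat >> h.py <<'E'
TH=np.radians(-14.75);O=np.array([.5815,.019])
def dk(p):
    d=np.array(p)[:2]-O; return 1000*np.array([d[0]*np.cos(TH)+d[1]*np.sin(TH), -d[0]*np.sin(TH)+d[1]*np.cos(TH)])
def world(x,y): return O+np.array([x*np.cos(TH)-y*np.sin(TH),x*np.sin(TH)+y*np.cos(TH)])/1000
E
python3 - <<'E'
from h import *
f=lambda c:dk(ray("top",cr(*c,190,110),.218)).round(1)
print(f((315,378)),f((402,400)),"tcp",dk(manip.state()["position"]).round(1))
g=lambda c,z:dk(ray("side",(180+(c[0]+.5)/5-.5,100+(c[1]+.5)/4-.5),z)).round(1)
print(g((355,245),.218),g((425,290),.218),"bottom",g((412,335),.18), "tail top",g((635,208),.218))
E
```

```text
[-29.8  24.8] [-28.7 -22.1] tcp [47.7  1.9]
[-37.8  24.5] [-29.8 -22.3] bottom [-35.1 -19.6] tail top [ 88.2 -21.4]
```

>>> play_rows:
  motion:
    - [[0, -0.002, 0, 0.015, 0], [0, 0, 0, 0.025, 0], [0, 0, 0, 0.025, 0], [0, 0, 0, 0.018, 0], [0, 0, 0, 0.012, 0]]

```text
time_s: 13.25
position: [0.6264, 0.0064, 0.1003]
tool_rot: [[0.256, 0.967, -0.003], [0.967, -0.256, 0.0], [-0.0, -0.003, -1.0]]
wrist_force: [0.3, 0.3, -4.3]
finger_gap: 0.0478
```

>>> play_rows:
  motion:
    - [[0, 0, 0, 0.009, 0], [0, 0, 0, 0.005, 0], [0, 0, 0, 0, 0], [0, 0, 0, 0, 0], [0, 0, 0, 0, 0]]

```text
time_s: 13.67
position: [0.6287, 0.0059, 0.0896]
tool_rot: [[0.256, 0.967, 0.002], [0.967, -0.256, -0.0], [0.0, 0.002, -1.0]]
wrist_force: [-0.2, 0.4, -2.9]
finger_gap: 0.0475
```

Run:
```python
from h import *
s=manip.state();print(s["position"],dk(s["position"]),s["wrist_force"])
i=cams.snapshot("side");cv2.imwrite("pics/s10.png",cv2.resize(i[100:250,180:340],None,fx=5,fy=4,interpolation=cv2.INTER_CUBIC))
```

```text
[0.62874242 0.00591065 0.08957316] [49.01816354 -0.62999286] [-0.23403861  0.36778112 -2.91043465]
```

View pics/s10.png

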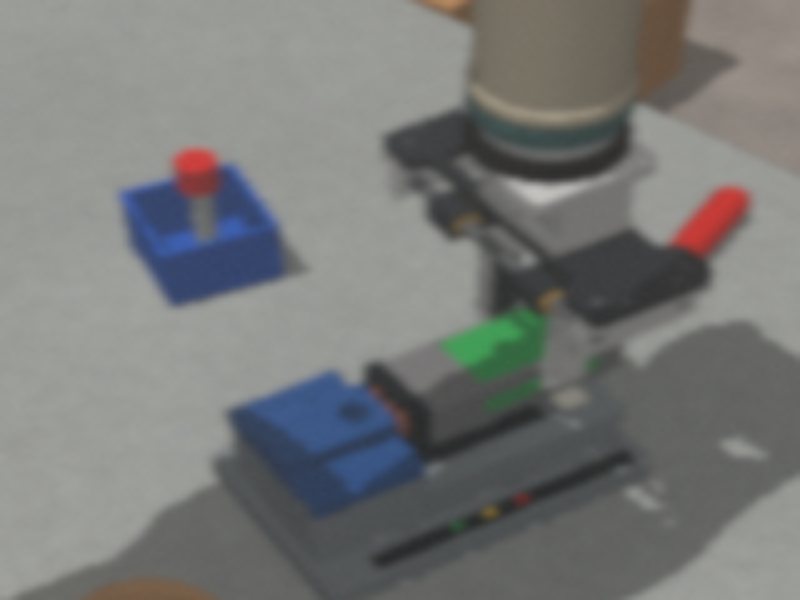

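>>> play_rows:
  motion:
    - [[0, 0, 0, 0.005, 0], [0, 0, 0, 0.005, 0], [0, 0, 0, 0.002, 0], [0, 0, 0, 0, 0], [0, 0, 0, 0, 0]]

```text
time_s: 14.13
position: [0.6276, 0.0061, 0.0768]
tool_rot: [[0.256, 0.967, -0.0], [0.967, -0.256, 0.0], [0.0, -0.0, -1.0]]
wrist_force: [-2.0, 0.0, 1.6]
finger_gap: 0.048
```

>>> play_rows:
  motion:
    - [[0, 0, 0, 0.002, 0], [0, 0, 0, 0.001, 0], [0, 0, 0, 0, 0], [0, 0, 0, 0, 0], [0, 0, 0, 0, 0]]

```text
time_s: 14.55
position: [0.6271, 0.0063, 0.0754]
tool_rot: [[0.256, 0.967, -0.0], [0.967, -0.256, 0.0], [0.0, -0.001, -1.0]]
wrist_force: [-4.6, 1.4, 9.8]
finger_gap: 0.0476
```

Run:
```python
from h import *
s=manip.state();print(s["position"],dk(s["position"]),s["wrist_force"])
i=cams.snapshot("side");cv2.imwrite("pics/s11.png",cv2.resize(i[100:250,180:340],None,fx=5,fy=4,interpolation=cv2.INTER_CUBIC))
```

```text
[0.62708373 0.00629389 0.07543486] [47.31656649 -0.68168907] [-4.60556651  1.41787132  9.80500748]
```

View pics/s11.png

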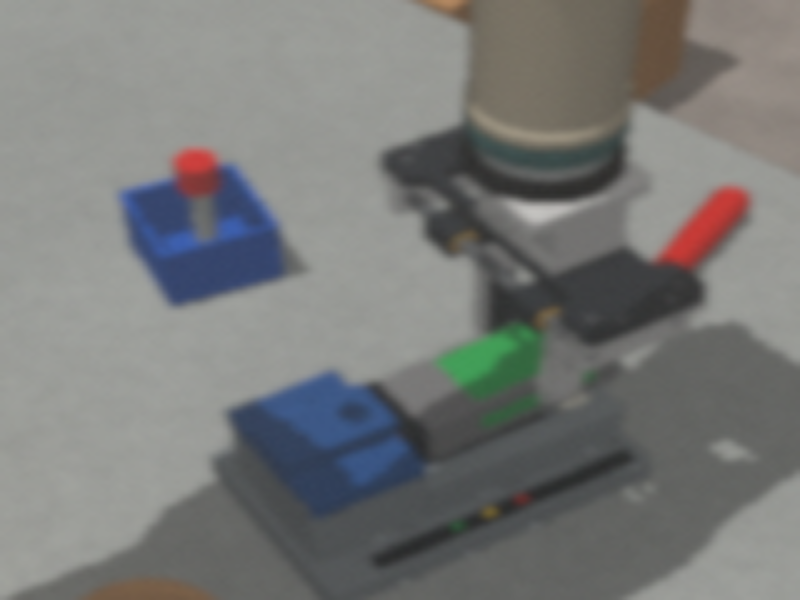

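>>> play_rows:
  motion:
    - [[0, 0, 0, 0.001, 0], [0, 0, 0, 0.001, 0], [0, 0, 0, 0, 0], [0, 0, 0, 0.001, 0], [0, 0, 0, 0, 0]]

```text
time_s: 15.02
position: [0.6265, 0.0064, 0.0729]
tool_rot: [[0.256, 0.967, -0.001], [0.967, -0.256, 0.001], [0.0, -0.001, -1.0]]
wrist_force: [-7.4, 1.6, 13.0]
finger_gap: 0.0477
```

Run:
```python
from h import *
s=manip.state();print(s["position"],dk(s["position"]),s["wrist_force"])
i=cams.snapshot("side");cv2.imwrite("pics/s12.png",cv2.resize(i[100:250,180:340],None,fx=5,fy=4,interpolation=cv2.INTER_CUBIC))
```

```text
[0.62654147 0.00644916 0.0729141 ] [46.75263508 -0.66958896] [-7.43388883  1.56497237 12.95897423]
```

View pics/s12.png

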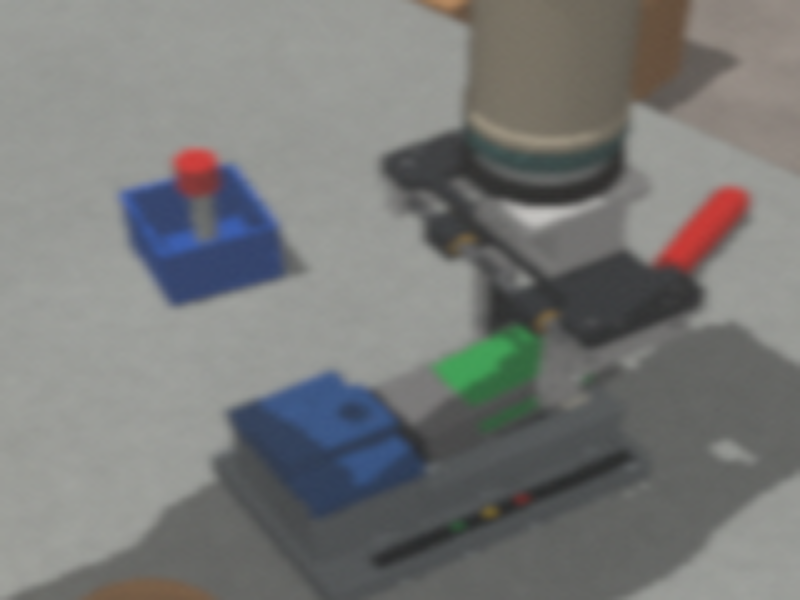

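>>> play_rows:
  motion:
    - [[0, 0, 0, 0.001, 0], [0, 0, 0, 0.001, 0], [0, 0, 0, 0, 0], [0, 0, 0, 0.001, 0], [0, 0, 0, 0, 0]]

```text
time_s: 15.48
position: [0.6262, 0.0065, 0.0698]
tool_rot: [[0.256, 0.967, -0.002], [0.967, -0.256, 0.001], [0.0, -0.002, -1.0]]
wrist_force: [-7.7, 1.2, 13.1]
finger_gap: 0.0475
```

Run:
```python
from h import *
s=manip.state();print(s["position"],dk(s["position"]),s["wrist_force"])
i=cams.snapshot("side");cv2.imwrite("pics/s13.png",cv2.resize(i[130:230,200:320],None,fx=6.6,fy=6,interpolation=cv2.INTER_CUBIC))
```

```text
[0.62625    0.00649923 0.06984736] [46.45802451 -0.69538321] [-7.70051228  1.23737404 13.12016394]
```

View pics/s13.png

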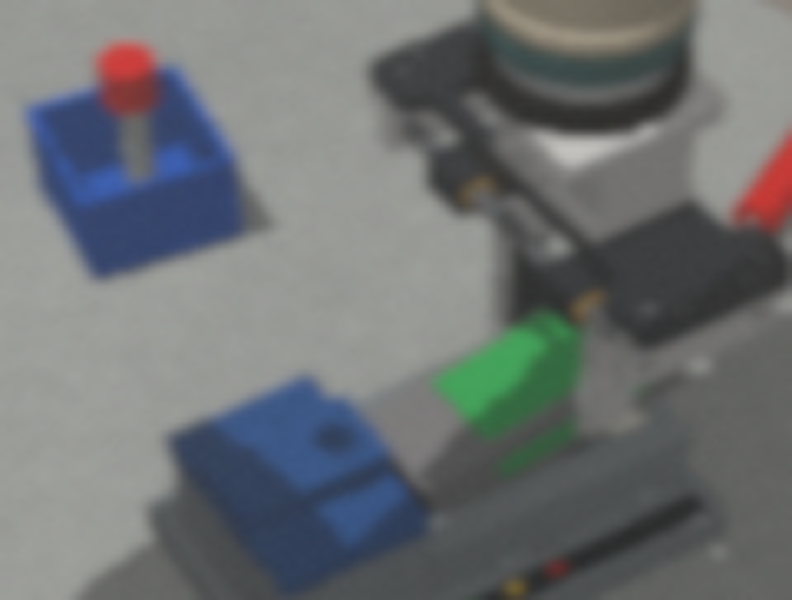

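>>> play_rows:
  motion:
    - [[0, 0, -0.003, 0, 0], [0, 0, -0.004, 0, 0], [0, 0, -0.004, 0, 0], [0, 0, -0.004, 0, 0], [0, 0, 0, 0, 0]]

```text
time_s: 15.95
position: [0.6113, 0.0102, 0.0667]
tool_rot: [[0.256, 0.967, -0.003], [0.967, -0.256, 0.001], [-0.0, -0.003, -1.0]]
wrist_force: [-2.1, 0.5, 1.7]
finger_gap: 0.0479
```

Run:
```python
from h import *
s=manip.state();print(s["position"],dk(s["position"]),s["wrist_force"])
i=cams.snapshot("side");cv2.imwrite("pics/s14.png",cv2.resize(i[130:230,200:320],None,fx=6.6,fy=6,interpolation=cv2.INTER_CUBIC))
```

```text
[0.6113374  0.01023224 0.06670901] [31.08642512 -0.88216832] [-2.14526661  0.54190355  1.67075905]
```

View pics/s14.png

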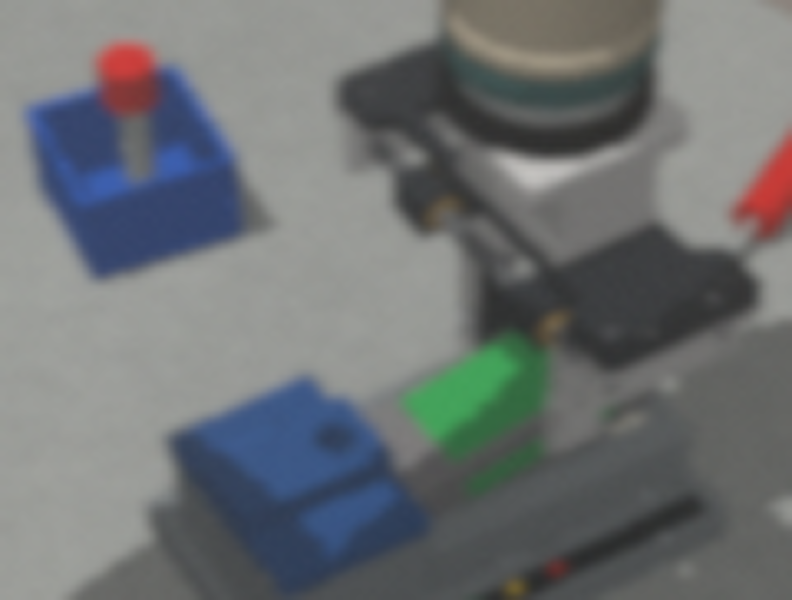

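>>> play_rows:
  motion:
    - [[0, 0, -0.004, -0.001, 0], [0, 0, -0.004, 0, 0], [0, 0, -0.004, 0, 0], [0, 0, -0.003, 0, 0], [0, 0, 0, 0, 0]]

```text
time_s: 16.42
position: [0.5987, 0.0137, 0.0682]
tool_rot: [[0.256, 0.967, 0.001], [0.967, -0.256, -0.0], [-0.0, 0.001, -1.0]]
wrist_force: [0.7, -0.4, -6.9]
finger_gap: 0.0478
```

>>> play_rows:
  motion:
    - [[0, 0, -0.003, 0, 0], [0, 0, -0.003, 0, 0], [0, 0, -0.002, 0, 0], [0, 0, 0, 0, 0], [0, 0, 0, 0, 0]]

```text
time_s: 16.83
position: [0.594, 0.015, 0.0689]
tool_rot: [[0.256, 0.967, 0.006], [0.967, -0.256, -0.001], [0.001, 0.006, -1.0]]
wrist_force: [5.6, -0.9, -8.1]
finger_gap: 0.0476
```

Run:
```python
from h import *
s=manip.state();print(s["position"],dk(s["position"]),s["wrist_force"])
i=cams.snapshot("side");cv2.imwrite("pics/s15.png",cv2.resize(i[130:230,200:320],None,fx=6.6,fy=6,interpolation=cv2.INTER_CUBIC))
```

```text
[0.59402295 0.01504448 0.06887306] [13.11734862 -0.63679911] [ 5.57739889 -0.92063765 -8.08568779]
```

View pics/s15.png

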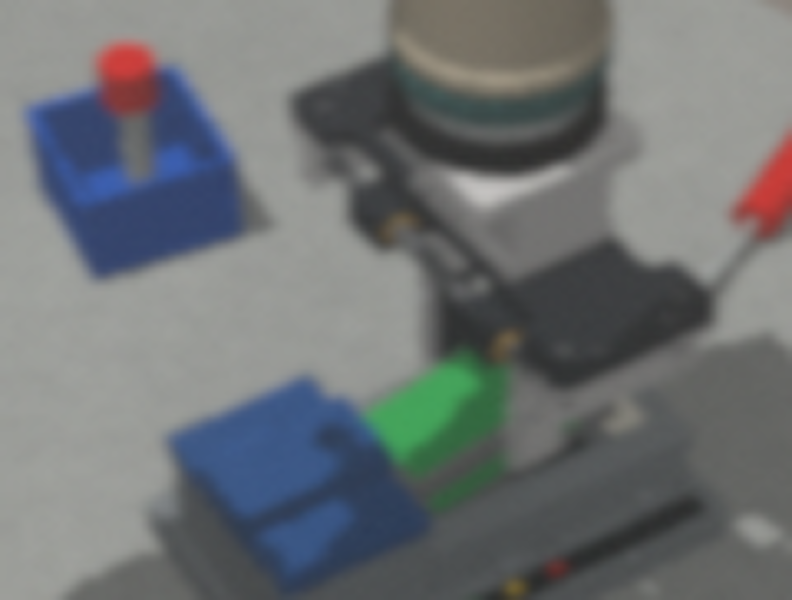

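>>> play_rows:
  motion:
    - [[0, 0, 0, 0.002, 0], [0, 0, 0, 0.002, 0], [0, 0, 0, 0.001, 0], [0, 0, 0, 0, 0], [0, 0, 0, 0, 0]]

```text
time_s: 17.3
position: [0.591, 0.0158, 0.0635]
tool_rot: [[0.256, 0.967, -0.0], [0.967, -0.256, 0.0], [0.0, -0.0, -1.0]]
wrist_force: [2.0, -0.9, -3.6]
finger_gap: 0.0477
```

>>> play_rows:
  motion:
    - [[0, 0, -0.002, 0, 0], [0, 0, -0.002, 0, 0], [0, 0, -0.002, 0, 0], [0, 0, 0, 0, 0], [0, 0, 0, 0, 0]]

```text
time_s: 17.72
position: [0.5886, 0.0165, 0.0644]
tool_rot: [[0.256, 0.967, 0.007], [0.967, -0.256, -0.001], [0.001, 0.007, -1.0]]
wrist_force: [8.1, -2.0, -4.6]
finger_gap: 0.048
```

Run:
```python
from h import *
s=manip.state();print(s["position"],dk(s["position"]),s["wrist_force"])
i=cams.snapshot("side");cv2.imwrite("pics/s16.png",cv2.resize(i[130:230,200:320],None,fx=6.6,fy=6,interpolation=cv2.INTER_CUBIC))
i=cams.snapshot("top");cv2.imwrite("pics/t16.png",cv2.resize(i[130:240,200:320],None,fx=6,fy=5.4,interpolation=cv2.INTER_CUBIC))
```

```text
[0.58855968 0.01647095 0.06442406] [ 7.47093856 -0.64829961] [ 8.05695933 -1.99126625 -4.56614462]
```

View pics/s16.png

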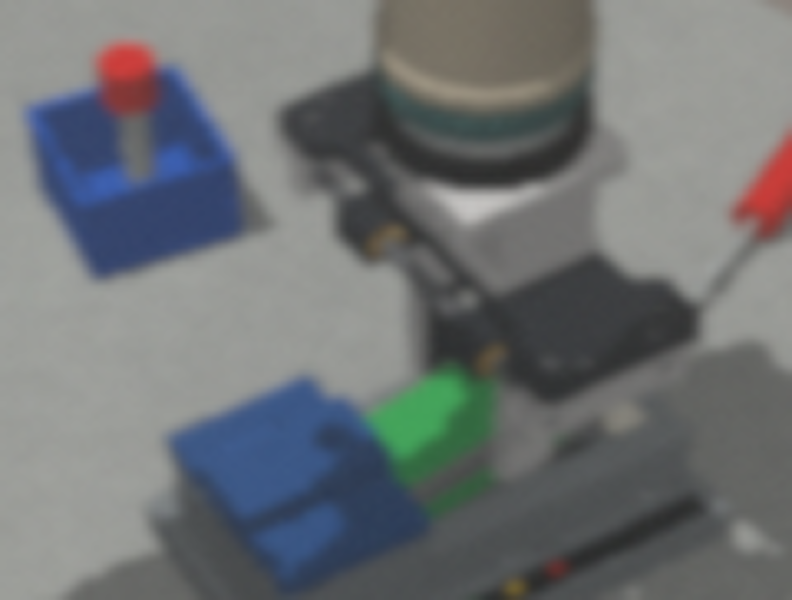

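View pics/t16.png

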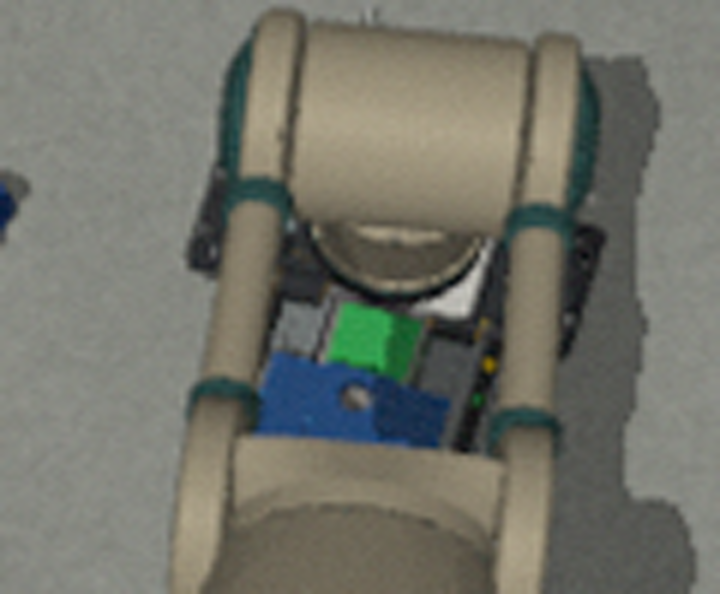

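>>> play_rows:
  motion:
    - [[0.6, 0, 0, 0, 0], [0.7, 0, 0, -0.001, 0], [0.7, 0, 0, -0.002, 0], [0.75, 0, 0, 0, 0], [0.75, 0, 0, 0, 0]]

```text
time_s: 18.23
position: [0.5848, 0.0174, 0.0666]
tool_rot: [[0.256, 0.967, -0.001], [0.967, -0.256, 0.0], [-0.0, -0.001, -1.0]]
wrist_force: [-0.6, 0.2, -0.4]
finger_gap: 0.0702
```

>>> play_rows:
  motion:
    - [[0.75, 0, 0, 0, 0], [0.75, 0, 0, -0.01, 0], [0.75, 0, 0, -0.02, 0], [0.75, 0, 0, -0.02, 0], [0.75, 0, 0, 0, 0]]

```text
time_s: 18.65
position: [0.5882, 0.017, 0.1209]
tool_rot: [[0.256, 0.967, 0.008], [0.967, -0.256, -0.001], [0.001, 0.008, -1.0]]
wrist_force: [1.2, 0.4, -0.1]
finger_gap: 0.0705
```

Run:
```python
from h import *
s=manip.state();print(s["position"],dk(s["position"]),s["wrist_force"])
i=cams.snapshot("side");cv2.imwrite("pics/s17.png",cv2.resize(i[130:230,200:320],None,fx=6.6,fy=6,interpolation=cv2.INTER_CUBIC))
```

```text
[0.58817693 0.01703774 0.12085252] [ 6.95649088 -0.19763947] [ 1.17432232  0.36562791 -0.06164678]
```

View pics/s17.png

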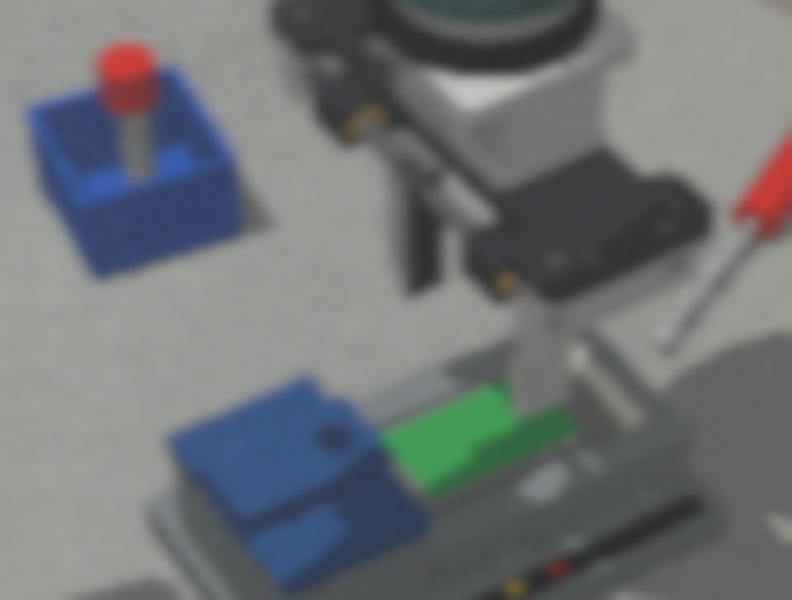

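>>> play_rows:
  motion:
    - [[0.3, 0, 0, -0.02, 0], [0, 0, 0.02, -0.02, 0], [0, 0, 0.02, 0, 0], [0, 0, 0, 0, 0], [0, 0, 0, 0, 0]]

```text
time_s: 19.12
position: [0.6235, 0.0069, 0.1553]
tool_rot: [[0.256, 0.967, -0.002], [0.967, -0.256, 0.0], [-0.0, -0.002, -1.0]]
wrist_force: [-1.6, 0.2, -0.4]
finger_gap: 0.0408
```

>>> play_rows:
  motion:
    - [[0, 0, 0, 0, 0], [0, 0, 0, 0, 0], [0, 0, 0, 0, 0], [0, 0, 0, 0, 0], [0, 0, 0, 0, 0]]

```text
time_s: 19.53
position: [0.6235, 0.0072, 0.1564]
tool_rot: [[0.256, 0.967, -0.0], [0.967, -0.256, 0.0], [0.0, -0.0, -1.0]]
wrist_force: [0.1, 0.2, -0.2]
finger_gap: 0.0073
```

Run:
```python
from h import *
s=manip.state();print(s["position"],dk(s["position"]),s["wrist_force"],s["finger_gap"])
plan(*world(48,0),.08,75.25,n=1)
i=cams.snapshot("side");cv2.imwrite("pics/s18.png",cv2.resize(i[130:230,200:320],None,fx=6.6,fy=6,interpolation=cv2.INTER_CUBIC))
```

```text
[0.62352182 0.00717478 0.15636137] [43.64775196 -0.73669715] [ 0.10120306  0.22125356 -0.24210661] 0.00734783992790854
pos [0.6235 0.0072 0.1564] yaw 75.19 tool-frame total mm [ 0.7  4.4 76.4] twist -0.1 rows>= 2 per row mm [ 0.7  4.4 76.4]
```

View pics/s18.png

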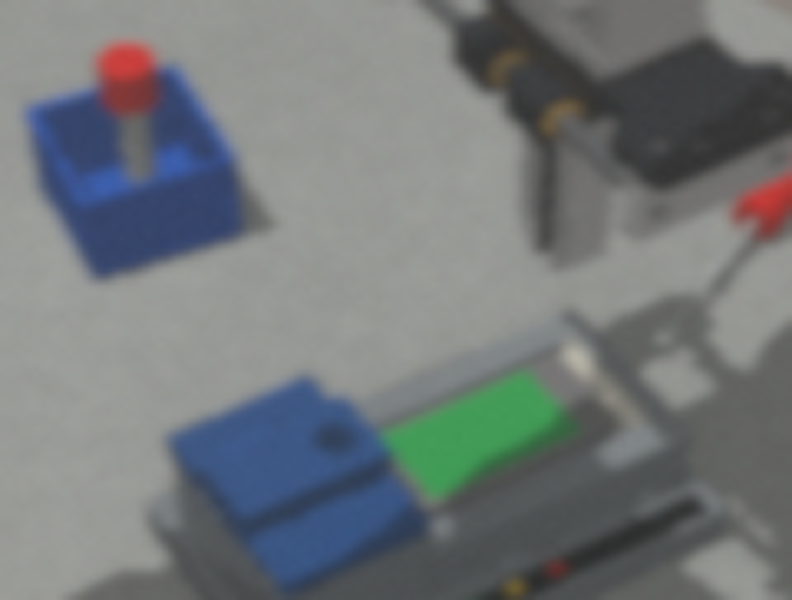

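>>> play_rows:
  motion:
    - [[0, 0, 0.004, 0.015, 0], [0, 0, 0, 0.022, 0], [0, 0, 0, 0.02, 0], [0, 0, 0, 0.012, 0], [0, 0, 0, 0.006, 0]]

```text
time_s: 20.0
position: [0.6264, 0.0061, 0.0794]
tool_rot: [[0.256, 0.967, -0.003], [0.967, -0.256, 0.0], [-0.0, -0.003, -1.0]]
wrist_force: [-0.4, -1.0, 0.1]
finger_gap: 0.0003
```

>>> play_rows:
  motion:
    - [[0, 0, 0, 0.002, 0], [0, 0, 0, 0.002, 0], [0, 0, 0, 0.002, 0], [0, 0, 0, 0, 0], [0, 0, 0, 0, 0]]

```text
time_s: 20.42
position: [0.6284, 0.0059, 0.0762]
tool_rot: [[0.256, 0.967, 0.001], [0.967, -0.256, -0.0], [0.0, 0.001, -1.0]]
wrist_force: [-0.3, 1.4, -0.1]
finger_gap: 0.0004
```

>>> play_rows:
  motion:
    - [[0, 0, 0, 0.003, 0], [0, 0, 0, 0.002, 0], [0, 0, 0, 0.002, 0], [0, 0, 0, 0.001, 0], [0, 0, 0, 0, 0]]

```text
time_s: 20.83
position: [0.6276, 0.006, 0.0671]
tool_rot: [[0.256, 0.967, -0.001], [0.967, -0.256, 0.0], [-0.0, -0.001, -1.0]]
wrist_force: [-1.2, -0.4, 0.3]
finger_gap: 0.0005
```

>>> play_rows:
  motion:
    - [[0, 0, 0, 0.002, 0], [0, 0, 0, 0.001, 0], [0, 0, 0, 0.001, 0], [0, 0, 0, 0, 0], [0, 0, 0, 0, 0]]

```text
time_s: 21.25
position: [0.6279, 0.0059, 0.0634]
tool_rot: [[0.256, 0.967, -0.0], [0.967, -0.256, 0.0], [0.0, -0.0, -1.0]]
wrist_force: [0.3, 0.1, -1.0]
finger_gap: 0.0005
```

>>> play_rows:
  motion:
    - [[0, 0, 0, 0.001, 0], [0, 0, 0, 0.001, 0], [0, 0, 0, 0.001, 0], [0, 0, 0, 0, 0], [0, 0, 0, 0, 0]]

```text
time_s: 21.67
position: [0.6281, 0.006, 0.0623]
tool_rot: [[0.256, 0.967, 0.001], [0.967, -0.256, -0.0], [0.0, 0.001, -1.0]]
wrist_force: [-3.2, 0.6, 8.5]
finger_gap: 0.0004
```

>>> play_rows:
  motion:
    - [[0, 0, 0, 0.001, 0], [0, 0, 0, 0.0005, 0], [0, 0, 0, 0, 0], [0, 0, 0, 0, 0], [0, 0, 0, 0, 0]]

```text
time_s: 22.08
position: [0.6281, 0.0059, 0.0622]
tool_rot: [[0.256, 0.967, 0.002], [0.967, -0.256, -0.0], [0.0, 0.002, -1.0]]
wrist_force: [-4.1, -0.0, 15.0]
finger_gap: 0.0007
```

>>> play_rows:
  motion:
    - [[0, 0, 0, -0.003, 0], [0, 0, 0, -0.02, 0], [0, 0, 0, -0.035, 0], [0, 0, 0, -0.04, 0], [0, 0, 0, -0.04, 0]]

```text
time_s: 22.5
position: [0.6271, 0.006, 0.1977]
tool_rot: [[0.256, 0.967, -0.002], [0.967, -0.256, 0.0], [-0.0, -0.002, -1.0]]
wrist_force: [-0.2, -0.1, -0.0]
finger_gap: 0.0002
```

>>> play_rows:
  motion:
    - [[0, 0.03, 0.02, -0.03, 0], [0, 0.04, 0, 0, 0], [0, 0.04, 0, 0, 0], [0, 0.04, 0, 0, 0], [0, 0.04, 0, 0, 0]]

```text
time_s: 22.92
position: [0.6931, 0.1834, 0.2238]
tool_rot: [[0.256, 0.967, 0.001], [0.967, -0.256, 0.0], [0.0, 0.0, -1.0]]
wrist_force: [0.7, -0.2, 0.8]
finger_gap: 0.0002
```

>>> play_rows:
  motion:
    - [[0, 0.04, 0, 0, 0], [0, 0.03, 0, 0, 0], [0, 0, 0, 0, 0], [0, 0, 0, 0, 0], [0, 0, 0, 0, 0]]

```text
time_s: 23.33
position: [0.7104, 0.2489, 0.2231]
tool_rot: [[0.256, 0.967, -0.001], [0.967, -0.256, -0.001], [-0.001, -0.001, -1.0]]
wrist_force: [0.6, -0.3, -0.1]
finger_gap: 0.0004
```

Run:
```python
from h import *
s=manip.state();print(s["position"],s["wrist_force"])
i=cams.snapshot("side");cv2.imwrite("pics/s19f.png",i);cv2.imwrite("pics/s19.png",cv2.resize(i[130:230,200:320],None,fx=6.6,fy=6,interpolation=cv2.INTER_CUBIC))
i=cams.snapshot("top");cv2.imwrite("pics/t19f.png",i);cv2.imwrite("pics/t19.png",cv2.resize(i[140:240,160:310],None,fx=5,fy=5,interpolation=cv2.INTER_CUBIC))
```

```text
[0.7104315  0.24894234 0.22313071] [ 0.57607901 -0.25265367 -0.14852408]
```

View pics/s19.png

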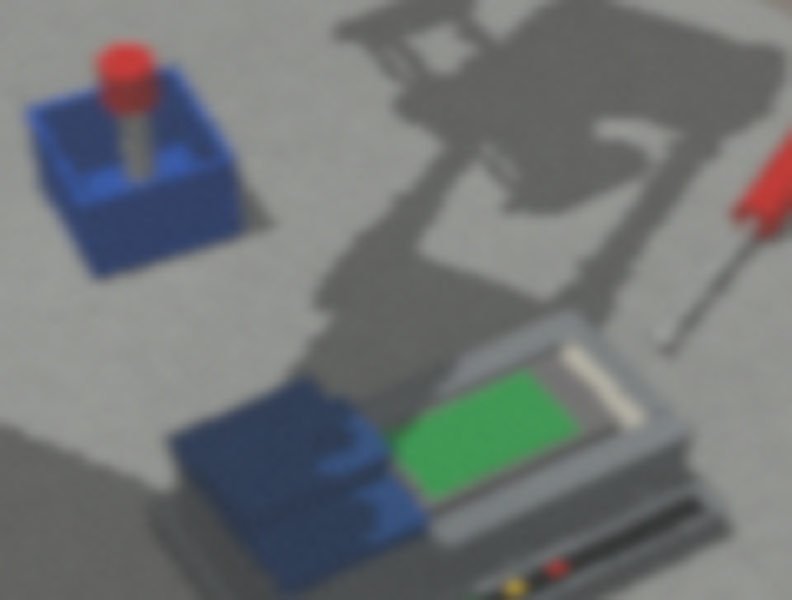

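View pics/t19.png

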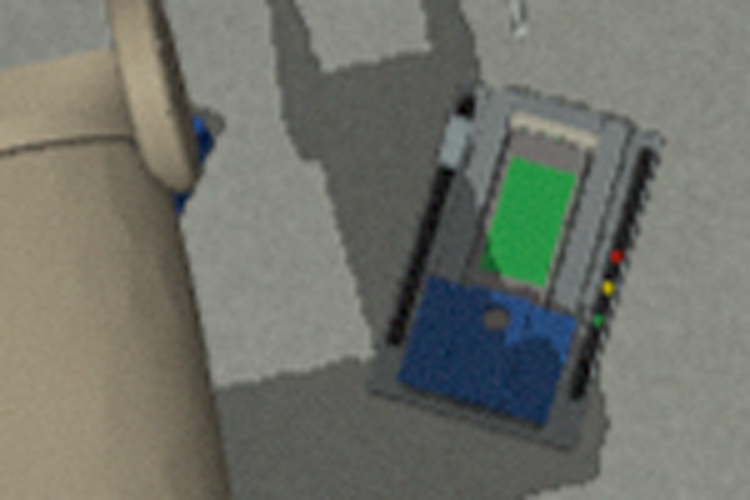

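View pics/t19f.png

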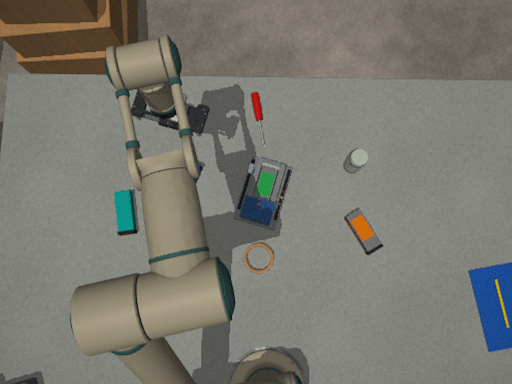

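Run:
```python
from h import *
f=lambda c,z=.062:dk(ray("top",cr(*c,160,140),z)).round(1)
print("tail",f((516,135)),f((588,155)),"label",f((513,155)),f((578,172)),f((545,290)))
print("ramp top",f((512,115),.06),f((600,138),.06))
a=cv2.imread("pics/top0.png");b=cv2.imread("pics/t19f.png")
for n,x0,x1,y0,y1 in(("spent",335,395,195,265),("can",335,375,140,180),("tape",238,280,238,276),("driver",245,275,85,148)):
    d=cv2.absdiff(a[y0:y1,x0:x1],b[y0:y1,x0:x1]).max(2);print(n,(d>40).sum())
```

```text
tail [57.6 19.3] [ 57.5 -25.1] label [45.4 17.8] [ 46.  -22.2] [-27.6 -22.3]
ramp top [69.1 25. ] [ 69.8 -29.3]
spent 0
can 0
tape 118
driver 124
```

Run:
```python
from h import *
for n in("top0","t19f"):
    h=cv2.cvtColor(cv2.imread(f"pics/{n}.png"),cv2.COLOR_BGR2HSV)
    for nm,lo,hi,(x0,x1,y0,y1) in(("driver",(0,150,60),(8,255,255),(240,280,80,150)),("tape",(5,90,60),(22,255,255),(235,285,235,280))):
        m=cv2.inRange(h[y0:y1,x0:x1],lo,hi);p=np.argwhere(m>0);print(n,nm,len(p),p.mean(0)[::-1]+[x0,y0])
s=manip.state();print(abs(s["qvel"]).max())
workorder.close_job()
```

```text
top0 driver 197 [256.54822335 105.64974619]
top0 tape 250 [258.18  257.936]
t19f driver 195 [256.44102564 105.52307692]
t19f tape 250 [258.284 257.896]
0.4392921702020287
the job is handed in; nothing more can be done
```

The shipping pin is in the blue pot and the green-labelled pack is home in the dock. The job was handed in at about 23.4 s, with the arm clear of everything.

**How it went:**
- **Pin:** I drew it straight up out of its sleeve and stood it in the pot.
- **Loading the pack:** The tool cannot tilt, so I tilted the pack nose-down by pressing its tail lightly on the dock's rear wall. I then slid it under the bridge against the contacts. It rubbed the bridge edge once at about 10 N, so I lowered it and carried on.
- **Seating:** I let go with the tail still raised. The tail dropped almost home by itself, and I pressed it down with about 15 N.

**Last checks:**
- **Height:** The press stopped firmly with the fingertips at 62.2 mm over the tail, which matches the home height of 62 mm. The nose end is hidden under the bridge, so I judged it level from that one height and the pictures.
- **Position:** The raw picture reading put the tail at dock x of about 57.5 mm. The rear wall's edge read about 2.5 mm short in the same picture, so the tail is more likely near 60 mm. That puts the pack's centre at x of about -5 mm and y within about 1 mm of the middle.
- **Pin:** The side view showed it standing in the pot. The arm hid it in the final top view.
- **Other items:** In the before and after pictures, the orange pack and can were unchanged. A plain picture comparison showed differences around the tape and screwdriver. Colour checks put both within about 0.2 pixel of where they began, so those were most likely the arm's shadow.

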